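# Lids back on the jars of the cleaning machine

## Task

Close the two open jars of the jewellery cleaning machine for the night, each with its own lid from the drain board: the lid with the blue knob on the jar with the blue band, the orange one on the orange jar. They are bayonet lids: set the lid level on the jar, turn it until its lugs drop in, press it down against its spring and turn it clockwise until it stops, so that it stays locked when you let go. The splash hood leaves only the front place of the jar table open, so turn the table by one of its upright posts until it clicks with the next jar in front; leave the table clicked in and do not disturb the pot, the loupe and the tea glass near by.

Things in the scene. Friction and masses are not known exactly. Their poses are not given: they have to be found in the camera images.
- machine: Cleaning machine, white housing 300 x 300 x 22 mm, drive housing at the back, fixed. Origin: on the jar table's axis at bench height; front is -x, z up. A clear hood, radius 143 mm, roof 128 to 133 mm above the bench, covers the jar table except 65 degrees either side of the front, so only the jar at the front place can be reached from above. Motor on the hood 93 mm behind the axis.
- front_place (a point): The open front place, on the jar table's top 36 mm above the bench, 85 mm in front of its axis; fixed to the housing. To close a jar here: set the lid level on it and press lightly (5 N); if it does not drop in, lift 2 mm, turn 20 degrees, try again. Dropped in: press down to within 1 mm of the bottom, turn clockwise from above until it stops (at most 42 degrees), let go.
- jar_table (a joint): Angle of the round jar table, rad, growing counter-clockwise from above; free for a turn either way. Four places 90 degrees apart, 85 mm from the axis. 0: blue jar in front, orange jar at machine +y; +1.571: orange jar in front. The others: a closed green jar, a drying drum. A detent (0.5 N m) draws it into each quarter turn from up to 45 degrees off; at the start it may still be swinging in.
- detent (a joint): Travel of the sprung roller of the jar table's detent, m: 0 when the table is clicked into a place, up to 0.0074 half way between two places.
- post_top (a point): Top of the upright steel post midway between the blue and the orange jar, 120 mm above the bench, 12 mm thick, 104 mm from the jar table's axis, with which it turns; at machine angle 135 degrees (from +x, counter-clockwise) plus the table's angle. Three like it stand at quarter turns between the other places. Grip or push a post near its top to turn the table.
- blue_jar_mouth (a point): Centre of the mouth of the open steel jar with the blue band and shoulder (62 mm across, neck 48 mm), in the plane of its rim, 92 mm above the bench; z up, x and y mean nothing. The jar is fixed to the jar table. Takes only the blue lid, with about 2 mm of sideways play. 2 to 7 mm below the rim six lugs 18 degrees wide, 60 degrees apart: the lid drops through in 24 of every 60 degrees of turn.
- orange_jar_mouth (a point): Centre of the mouth of the open steel jar with the orange band and shoulder (54 mm across, neck 40 mm), in the plane of its rim, 92 mm above the bench; z up, x and y mean nothing. The jar is fixed to the jar table. Takes only the orange lid, with about 2 mm of sideways play; lugs like the blue jar's, 18 degrees wide, 60 degrees apart; where they stand is not told.
- blue_lid: Black bayonet lid with blue knob and ring, about 0.12 kg, for the blue jar. At first it lies knob up on the 35-degree slope of the drain board. Skirt 68 mm across, 74 mm at its flared lower edge. Origin: centre of that edge; z: the lid's axis, out through the knob (x tells nothing about the lugs). Flat top 20.5 mm from the origin. Hidden inside: six lugs 18 degrees wide, 60 degrees apart, and a sprung seal disc.
- orange_lid: Black bayonet lid with orange knob and ring, about 0.12 kg, for the orange jar. At first it lies knob up on the 35-degree slope of the drain board. Skirt 60 mm across, 66 mm at its flared lower edge. Origin: centre of that edge; z: the lid's axis, out through the knob (x tells nothing about the lugs). Flat top 20.5 mm from the origin. Hidden inside: six lugs 18 degrees wide, 60 degrees apart, and a sprung seal disc.
- blue_knob (a point): Middle of the blue lid's round ribbed knob, 22 mm in diameter and 30 mm long, 35.5 mm from the lid's origin on its axis; z: out along the axis. Hold the lid here. Lid origin's height over the jar's mouth, mm: -5 lugs standing on lugs, -8.5 dropped in and seal touching (2 N, then 1.1 N per mm), -16.5 pressed to the bottom (11 N), -14 locked and let go.
- orange_knob (a point): Middle of the orange lid's round ribbed knob, 22 mm in diameter and 30 mm long, 35.5 mm from the lid's origin on its axis; z: out along the axis. Hold the lid here. Heights and spring as for the blue lid.
- drain_board: Steel drain board 200 mm wide, fixed; its face slopes 35 degrees, rising away from its front (-x, towards the robot), with a 10 mm lip at the lower edge. Origin: under its centre at bench height. The two lids lie at mid slope side by side, about 98 mm apart along its y, in either order, knobs pointing up and towards the robot, 35 degrees from vertical.
- polish_pot: Bystander: round polish pot with a red lid, 58 mm across, 50 mm high, loose; origin under its centre.
- loupe: Bystander: folding loupe, 65 x 30 x 18 mm, loose; origin under its centre.
- tea_glass: Bystander: tea glass, 59 mm across, 81 mm high, loose; origin under its centre.
There are look-alikes about, which are no part of the job. Leave any yellow look-alike of the blue_lid alone.

How it is judged:
At the end, for the whole second after the job is handed in: Each lid is locked on the jar of its own colour: let go and at rest, level within 0.06 rad, within 3.5 mm of the jar's axis, and held down so that its skirt's lower edge is 12.5 to 18 mm below the jar's rim; the jar table is clicked into a place (detent travel under 1.5 mm) (z of blue_lid in the frame of blue_jar_mouth between -0.018 and -0.0125 m and horizontal distance between blue_lid and blue_jar_mouth below 0.0035 m and angle between each of blue_lid, orange_lid's own z axis and vertical below 0.06 rad and linear speed of each of blue_lid, orange_lid below 0.02 m/s and z of orange_lid in the frame of orange_jar_mouth between -0.018 and -0.0125 m and horizontal distance between orange_lid and orange_jar_mouth below 0.0035 m and value of joint detent below 0.0015 m); the robot touches nothing.
It fails at once if the polish pot is pushed more than 20 mm from its place or tipped (distance of polish_pot from where it was at the start of the episode above 0.02 m or angle between polish_pot's own z axis and vertical above 0.4 rad).
It fails at once if the loupe is pushed more than 20 mm from its place or tipped (distance of loupe from where it was at the start of the episode above 0.02 m or angle between loupe's own z axis and vertical above 0.4 rad).
It fails at once if the tea glass is pushed more than 20 mm from its place or tipped (distance of tea_glass from where it was at the start of the episode above 0.02 m or angle between tea_glass's own z axis and vertical above 0.4 rad).
It also fails if it takes over 72 s, if anything falls off the work surface, if the arm or the gripper's body presses on something with over 40 N, if the wrist force passes 120 N, or if a joint passes its speed limit or range.

## Robot

A 7-joint arm with a two-finger parallel gripper is mounted at the origin on a cart in front of the work surface, level with it; the furniture and walls round the work are solid. World frame = base frame: x ahead of the robot, y to its left, z up, the work surface at z = 0. Lengths are in m, angles in rad, forces in N, time in s.
With the tool pointing down it reaches from about 0.35 to 0.9 m from the base axis. Payload 8.1 kg.
Tool frame: the origin (TCP) lies on the centre line of the jaws, within the pads' length; the fingertips stand 19 mm ahead of it and the grasp point (between the pads) is the TCP; z points along the fingers, y is the direction in which the jaws open and shut (so a half turn about z gives the same grasp; the last joint's range is limited). The gripper opens to 92 mm and grips with 3 to 60 N. Pads are 19 mm wide; open, the fingers measure 130 mm over their backs; the gripper's body (75 mm by 190 mm) begins 47 mm behind the grasp point.
Start: joints at [-1.283, 0.434, 0.025, 1.573, -0.012, 1.134, -0.075], TCP at [0.238, 0.578, 0.246] pointing down, gripper open.
Joint ranges: [-2.62, 2.62], [-0.44, 2.09], [-1.27, 1.32], [0.08, 2.57], [-1.32, 4.46], [0.12, 2], [-2.74, 2.74]. Speed limits (rad/s): [2.22, 2.22, 3.01, 3.01, 3.14, 3.14, 3.14].

## Interface

Orientations are given as a rotation vector (axis times angle).
In Python, from cell import monitor, imaging, workorder, outline_of gives the robot as it stands.
- The arm moves only by the tool move_arm, never from a script. Its argument "series" is a list of rows, each a list of 6 numbers: the shift along the world's x, y, z in cm, then the turn, a rotation vector about the world's x, y, z in degrees. A call has 1 to 8 rows; each row shifts and turns the commanded pose from where the row before left it; what a row does not reach is not made up. A row lasts 1/10 s, in which the tool goes at most 50 mm and 8.59 degrees, less where a joint would pass 70% of its speed; a pose out of reach is approached as far as the arm can. A call with a gripper value outside its range is refused whole. "grip" is the opening, from 0 (shut) to 1 (fully open), set as the call begins (left out, the last holds). The fingers move at their own pace and stop on an object; "force" is the grip in N (left out, the last holds). Time passes only in rows, so rows that do not move let the fingers close. It gives the time, the measured TCP pose, the force and the opening at its end, in the units of the state.
- monitor.observe(): the state, without advancing time (a new reading comes with each control period).
- imaging.get_image(name): name is "side" or "top" or "wrist"; returns a dict with "color" (420x560x3 uint8, red, green, blue), "fx", "fy", "cx", "cy" (pixels), "dist_coeffs" ([k1, k2, p1, p2, k3] as OpenCV has them; the pictures are not rectified), "rvec" (rotation vector, rad) and "tvec" (3), from world to camera coordinates, as OpenCV has them; the wrist camera has in their place "mount" (4x4, takes a point from camera to tool coordinates, whose origin is the TCP and whose axes are the flange's). Camera axes: x right, y down, z forward; pixel columns grow to the right and rows downward; lengths in m; the calibration is good to about 2 mm. A picture is of the moment at which its call begins: read the wrist's pose just before it. There is no depth.
- workorder.sign_off(): hands the job in, once; it reports no verdict.
Trained networks look in the newest picture that a camera, given by its name, has taken for a name from the list of things; names that differ only in an ending like _2 or _b are one class to them, and where a whole thing is asked for, a point or a joint stands for the part that bears it (a point fixed in the world has none). Each returns a list of dicts, best first, with "p" (0 to 1); they miss things now and then, are a little off and sometimes report something else, mostly with a low value. They report only what shows in the picture. A call takes as long as a camera call. They do not tell look-alikes from the thing itself.
- outline_of(camera, thing): "mask" (420x560 bool, what is visible of it) and "rect" ([left, top, width, height] in pixels, round what is visible of it).
The state is a dict: "clock": time; "joints": joint angles; "dq": joint speeds; "joint_efforts": joint torques, N m; "position": TCP position; "ee_rot": TCP orientation; "force": force on the tool from outside, world axes, zero at the start; "ft_torque": the same for the moment, N m; "width": opening from 0.0 (shut) to 1.0 (fully open).
Only numpy, scipy, OpenCV 4.12 (cv2) and the standard library are available. Lean on these libraries where they do the work, as an engineer would, in place of code of your own. Each camera call takes 0.05 s, during which the arm holds its last target. There are 200 camera calls.

## Working session

There is one attempt and no reset: what is moved stays moved. The work goes in short steps, Python scripts to look and compute and a tool call to move; the robot and the scene stay as the last step left them, time stands still between calls to the robot, and variables do not carry over. Pictures are saved under pics/ and viewed, about 8 in all and at most 12, crops included, and the job is handed in when it is done.

Besides the shell and the picture viewer there is one more tool, called after "Request:" as name(argument=value, ...) on one line, values as JSON. move_arm: Moves the arm, as the interface text tells. Its arguments: {"type":"object","properties":{"series":{"type":"array"},"grip":{"type":"number"},"force":{"type":"number"}},"required":["series"]}

```bash
ls; mkdir -p pics; cat > h.py <<'E'
import numpy as np, cv2
from scipy.spatial.transform import Rotation as R
from cell import monitor, imaging, workorder, outline_of
def cam(name):
    s=monitor.observe(); im=imaging.get_image(name)
    K=np.array([[im['fx'],0,im['cx']],[0,im['fy'],im['cy']],[0,0,1.]]); D=np.array(im['dist_coeffs'],float)
    if 'mount' in im:
        T=np.eye(4);T[:3,:3]=R.from_rotvec(s['ee_rot']).as_matrix();T[:3,3]=s['position'];T=T@np.array(im['mount'])
        C=np.linalg.inv(T); Rm=C[:3,:3];t=C[:3,3]
    else: Rm=R.from_rotvec(np.ravel(im['rvec'])).as_matrix();t=np.ravel(im['tvec'])
    return dict(img=im['color'],K=K,D=D,R=Rm,t=t)
def ray(c,uv):
    p=cv2.undistortPoints(np.array([[uv]],float),c['K'],c['D'])[0,0]
    d=c['R'].T@np.array([p[0],p[1],1]); return -c['R'].T@c['t'],d/np.linalg.norm(d)
def atz(c,uv,z):
    o,d=ray(c,uv); return o+d*(z-o[2])/d[2]
def proj(c,P):
    return cv2.projectPoints(np.atleast_2d(np.array(P,float)),cv2.Rodrigues(c['R'])[0],c['t'],c['K'],c['D'])[0][:,0]
def tri(c1,u1,c2,u2):
    A=[];b=[]
    for c,u in((c1,u1),(c2,u2)):
        o,d=ray(c,u);M=np.eye(3)-np.outer(d,d);A.append(M);b.append(M@o)
    return np.linalg.lstsq(np.vstack(A),np.hstack(b),rcond=None)[0]
def save(c,f,crop=None,s=1):
    i=c['img'];
    if crop: x,y,w,h=crop;i=i[y:y+h,x:x+w]
    cv2.imwrite('pics/'+f,cv2.cvtColor(cv2.resize(i,None,fx=s,fy=s,interpolation=cv2.INTER_CUBIC),cv2.COLOR_RGB2BGR))
def cen(m):
    v,u=np.nonzero(m);return np.array([u.mean(),v.mean()])
E
python3 - <<'E'
from h import *
s=monitor.observe();print({k:np.round(v,3) for k,v in s.items()})
cs={}
for n in('side','top'):
    c=cs[n]=cam(n)
    print(n,'cam pos',-c['R'].T@c['t'])
    for th in['blue_lid','orange_lid','blue_knob','orange_knob','machine','post_top','blue_jar_mouth','orange_jar_mouth','drain_board','polish_pot','loupe','tea_glass']:
        print(th,[(round(o['p'],2),o['rect'],cen(o['mask']).round(1).tolist()) for o in outline_of(n,th)])
i=np.vstack([cs['side']['img'],cs['top']['img']])
save(dict(img=cs['top']['img']),'top.png',s=1.4);save(cs['side'],'side.png',s=1.4)
E
```

```text
pics
{'clock': np.float64(0.0), 'joints': array([-1.283,  0.435,  0.025,  1.574, -0.012,  1.134, -0.075]), 'dq': array([ 0.001, -0.001,  0.001,  0.001, -0.001, -0.001, -0.001]), 'joint_efforts': array([ 1.0000e-03, -6.6787e+01,  9.8500e-01, -3.1446e+01, -6.0000e-02,
        4.3000e-02,  0.0000e+00]), 'position': array([0.238, 0.577, 0.245]), 'ee_rot': array([-6.100e-01, -3.082e+00,  3.000e-03]), 'force': array([-0.718, -0.128, -0.432]), 'ft_torque': array([ 0.006, -0.004, -0.04 ]), 'width': np.float64(0.996)}
side cam pos [ 0.46579795 -1.13011662  0.5368323 ]
blue_lid [(0.92, [168.0, 311.5, 41.4, 40.2], [186.9, 331.5]), (0.69, [283.7, 239.1, 32.0, 26.7], [296.2, 250.8]), (0.39, [265.4, 234.9, 61.0, 83.6], [303.4, 288.4])]
orange_lid [(0.78, [273.1, 257.0, 32.4, 35.1], [288.1, 275.3]), (0.49, [214.4, 215.4, 20.2, 7.8], [224.5, 218.3])]
blue_knob [(0.63, [168.9, 308.9, 41.5, 42.4], [186.5, 331.7]), (0.57, [283.0, 236.6, 31.5, 31.2], [296.4, 250.7])]
orange_knob [(0.9, [275.5, 255.9, 31.4, 33.4], [288.9, 275.0])]
machine [(0.68, [245.0, 133.5, 148.7, 107.3], [326.3, 190.1])]
post_top [(
[... 815 characters left out ...]
, [327.2, 195.1]), (0.6, [385.4, 266.5, 33.8, 27.8], [401.6, 280.0])]
orange_knob [(0.68, [351.1, 191.2, 25.5, 28.2], [364.5, 204.1])]
machine [(0.97, [128.8, 73.5, 132.4, 168.9], [192.8, 159.4])]
post_top [(0.77, [148.5, 168.8, 94.3, 51.9], [196.6, 195.6])]
blue_jar_mouth []
orange_jar_mouth [(0.76, [151.5, 165.3, 91.4, 59.2], [196.8, 195.9])]
drain_board [(0.87, [302.2, 167.4, 90.5, 58.7], [346.9, 198.0]), (0.64, [254.6, 250.9, 27.7, 22.5], [267.2, 263.1])]
polish_pot [(0.75, [255.4, 249.8, 25.8, 25.7], [267.2, 263.3])]
loupe [(0.5, [208.1, 252.9, 12.6, 23.5], [214.7, 266.3])]
tea_glass [(0.96, [284.2, 137.7, 26.7, 28.3], [296.4, 150.9]), (0.23, [350.4, 193.4, 24.7, 26.1], [365.0, 204.1])]
```

View pics/top.png

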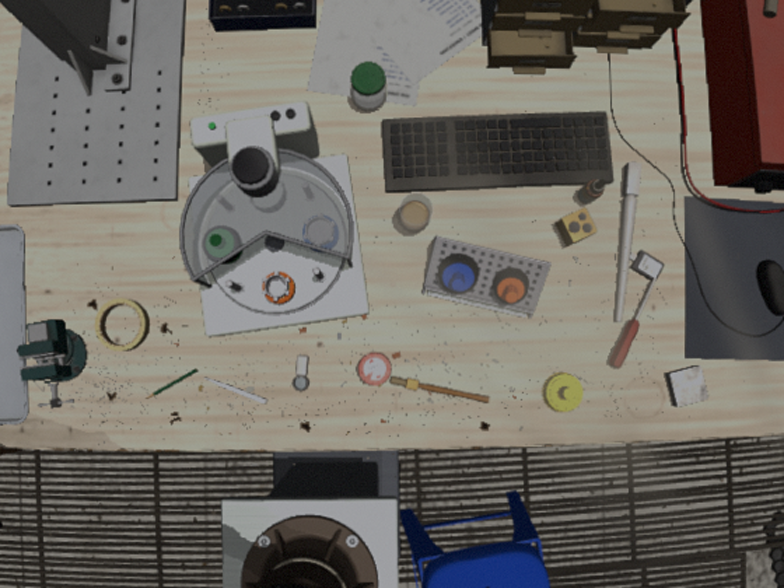

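View pics/side.png

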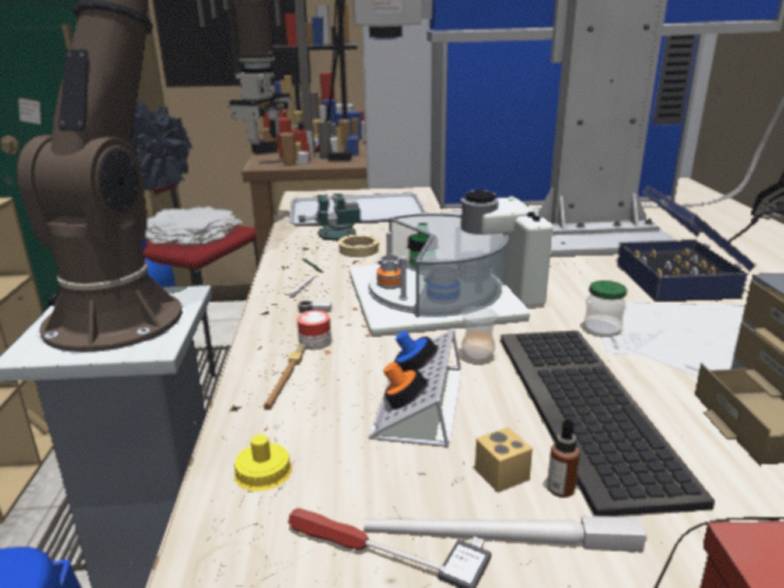

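Top view (×1.4): the orange jar is in front at (279,289), with posts either side of it at (236,286) and (318,273). The blue jar is at (321,233) under the hood and the green jar at (220,240). The blue-knob lid is at (458,274) and the orange-knob lid at (511,289), both on the drain board. The yellow look-alike at (564,392) stays put. Next I compute positions.

```bash
cat > m.py <<'E'
from h import *
def col(c,lo,hi,rect):
    hsv=cv2.cvtColor(c['img'],cv2.COLOR_RGB2HSV);m=cv2.inRange(hsv,lo,hi);z=np.zeros_like(m);x,y,w,h=rect;z[y:y+h,x:x+w]=1
    return (m>0)&(z>0)
BL=((105,130,40),(130,255,255));OR=((3,150,80),(16,255,255))
E
python3 - <<'E'
from m import *
s,t=cam('side'),cam('top')
for n,cc,rs,rt in(('blue',BL,(275,230,45,40),(308,175,40,40)),('orange',OR,(268,250,42,40),(345,185,40,40))):
    a,b=col(s,*cc,rs),col(t,*cc,rt)
    print(n,a.sum(),b.sum(),cen(a),cen(b),tri(s,cen(a),t,cen(b)).round(4))
g=lambda x,y,z:atz(t,(x/1.4,y/1.4),z)
print('housing',[g(x,y,.022)[:2].round(4) for x,y in((205,334),(368,312),(349,155))])
print('orange jar rim',g(279,289,.092).round(4))
print('posts',g(236,286,.12).round(4),g(318,273,.12).round(4))
print('green',g(220,238,.12).round(4),'blue jar',g(321,234,.092).round(4))
print('board front lip',g(423,294,.01).round(4),g(535,316,.01).round(4))
print('pot',g(374,368,.05).round(3),'loupe',g(302,372,.01).round(3),'glass',g(414,214,.08).round(3))
o=col(t,*OR,(180,185,40,40));print('orange band',cen(o),o.sum())
save(t,'topc.png',(120,150,290,130),2.7)
E
```

```text
blue 274 78 [292.31021898 247.38686131] [331.12820513 192.65384615] [ 0.546  -0.2818  0.0708]
 ** On entry to DLASCL parameter number  4 had an illegal value
 ** On entry to DLASCL parameter number  4 had an illegal valueh.py:29: RuntimeWarning: Mean of empty slice.
  v,u=np.nonzero(m);return np.array([u.mean(),v.mean()])
  ret = ret.dtype.type(ret / rcount)
Traceback (most recent call last):
  File "h.py", line 23, in tri
    return np.linalg.lstsq(np.vstack(A),np.hstack(b),rcond=None)[0]
           ~~~~~~~~~~~~~~~^^^^^^^^^^^^^^^^^^^^^^^^^^^^^^^^^^^^^^
numpy.linalg.LinAlgError: SVD did not converge in Linear Least Squares
```

```bash
sed -i 's/^BL=.*/BL=((105,110,30),(130,255,255));OR=((0,110,60),(18,255,255))/' m.py
python3 - <<'E'
from m import *
s,t=cam('side'),cam('top')
for n,cc,rs,rt in(('blue',BL,(275,230,45,40),(308,175,40,40)),('orange',OR,(268,250,42,40),(345,185,40,40))):
    a,b=col(s,*cc,rs),col(t,*cc,rt)
    print(n,a.sum(),b.sum(),cen(a),cen(b),tri(s,cen(a),t,cen(b)).round(4))
g=lambda x,y,z:atz(t,(x/1.4,y/1.4),z)
print('housing',[g(x,y,.022)[:2].round(4) for x,y in((205,334),(368,312),(349,155))])
print('orange jar rim',g(279,289,.092).round(4))
print('posts',g(236,286,.12).round(4),g(318,273,.12).round(4))
print('green',g(220,238,.12).round(4),'blue jar',g(321,234,.092).round(4))
print('board front lip',g(423,294,.01).round(4),g(535,316,.01).round(4))
print('pot',g(374,368,.05).round(3),'loupe',g(302,372,.01).round(3),'glass',g(414,214,.08).round(3))
o=col(t,*OR,(180,185,40,40));print('orange band',cen(o),o.sum())
save(t,'topc.png',(120,150,290,130),2.7)
E
```

```text
blue 288 170 [292.30555556 247.25      ] [329.33529412 194.44117647] [ 0.5442 -0.2777  0.0686]
orange 340 232 [284.39411765 269.62941176] [364.83189655 206.41810345] [ 0.5176 -0.3639  0.0669]
housing [array([0.4493, 0.1789]), array([ 0.4849, -0.1152]), array([ 0.7743, -0.0837])]
orange jar rim [0.5216 0.0334 0.092 ]
posts [0.5248 0.1007 0.12  ] [ 0.5443 -0.0355  0.12  ]
green [0.6058 0.1285 0.12  ] blue jar [ 0.6146 -0.0382  0.092 ]
board front lip [ 0.5169 -0.2149  0.01  ] [ 0.4737 -0.4183  0.01  ]
pot [ 0.386 -0.125  0.05 ] loupe [0.379 0.005 0.01 ] glass [ 0.649 -0.198  0.08 ]
orange band [201.80645161 207.47580645] 124
```

View pics/topc.png

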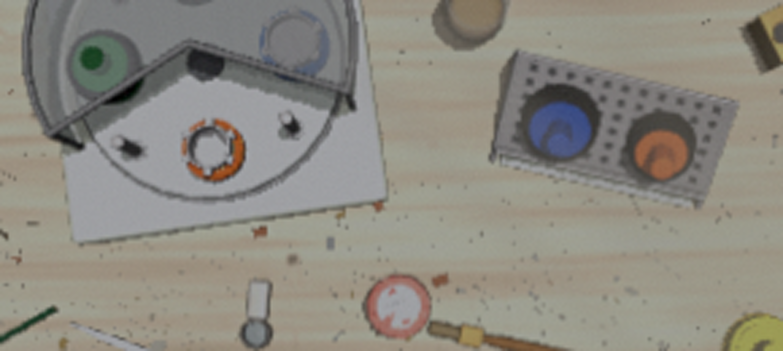

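Crop: the orange jar mouth is at (211,148), with post tops at about (118,142) and (287,118). The blue lid is at (560,125), the orange lid at (660,150). The orange jar is already in front, so I do orange first. Next I hover over the orange knob with the tool tilted and look with the wrist camera.

Request:
move_arm(series=[[2,-4.5,0.3,0,0,-8],[2,-4.5,0.3,0,0,-8],[2,-4.5,0.3,0,0,-8],[2,-4.5,0.3,0,0,-8],[2,-4.5,0.3,0,0,-8],[2,-4.5,0.3,0,0,-8],[2,-4.5,0.3,0,0,-8],[2,-4.5,0.3,0,0,-8]], grip=0.55)

```text
clock: 2.3
position: [0.3986, 0.216, 0.2702]
ee_rot: [-2.157, -2.284, -0.002]
force: [1.2, 1.5, -0.9]
width: 0.55
```

Request:
move_arm(series=[[0.5,-4.5,0,0,0,-2],[0.5,-4.5,0,0,0,-2],[0.5,-4.5,0,0,0,-2],[0.5,-4.5,0,0,0,-2],[0.5,-4.5,0,0,0,-2],[0.5,-4.5,0,0,0,-2],[0.5,-4.5,0,0,0,-2],[0.5,-4.5,0,0,0,-2]])

```text
clock: 3.1
position: [0.4381, -0.1439, 0.2702]
ee_rot: [2.449, 1.967, 0.002]
force: [1.7, 0.5, -0.6]
width: 0.551
```

Request:
move_arm(series=[[0.2,-4,-0.6,-1.46,-6.85,0],[0.2,-4,-0.6,-1.46,-6.85,0],[0.2,-4,-0.6,-1.46,-6.85,0],[0.2,-4,-0.6,-1.46,-6.85,0],[0.2,-4,-0.6,-1.46,-6.85,0],[0,0,0,0,0,0]])

```text
clock: 3.7
position: [0.4478, -0.2972, 0.2439]
ee_rot: [2.129, 1.723, 0.46]
force: [0.6, 0.0, 0.1]
width: 0.547
```

```bash
cat > look.py <<'E'
import sys
from m import *
def st():
    s=monitor.observe();r=R.from_rotvec(s['ee_rot']).as_matrix()
    print('t',round(s['clock'],2),'p',s['position'].round(4),'z',r[:,2].round(3),'y',r[:,1].round(3),'F',s['force'].round(1),'T',s['ft_torque'].round(2),'w',round(s['width'],3),'q',s['joints'].round(2));return s
E
python3 - <<'E'
from look import *
st();w=cam('wrist');print(-w['R'].T@w['t'],w['R'].round(2))
save(w,'w1.png')
for th in('blue_lid','orange_lid','orange_knob','blue_knob'): print(th,[(round(o['p'],2),o['rect'],cen(o['mask']).round(1).tolist()) for o in outline_of('wrist',th)])
E
```

```text
t 3.7 p [ 0.4478 -0.2972  0.2439] z [ 0.467 -0.074 -0.881] y [ 0.861 -0.19   0.472] F [0.6 0.  0.1] T [0.07 0.65 0.04] w 0.547 q [-0.09  0.1   0.79  2.2  -0.65  0.53  0.99]
[ 0.39670944 -0.22008227  0.36811036] [[ 0.86 -0.19  0.47]
 [-0.31 -0.93  0.2 ]
 [ 0.4  -0.32 -0.86]]
blue_lid [(0.8, [243.7, 130.6, 56.9, 56.8], [270.3, 158.6])]
orange_lid [(0.77, [243.5, 210.6, 51.5, 50.9], [269.0, 233.7])]
orange_knob [(0.74, [244.2, 207.6, 53.7, 50.8], [269.2, 234.1])]
blue_knob [(0.63, [239.8, 129.3, 63.8, 59.4], [270.3, 158.7])]
```

View pics/w1.png

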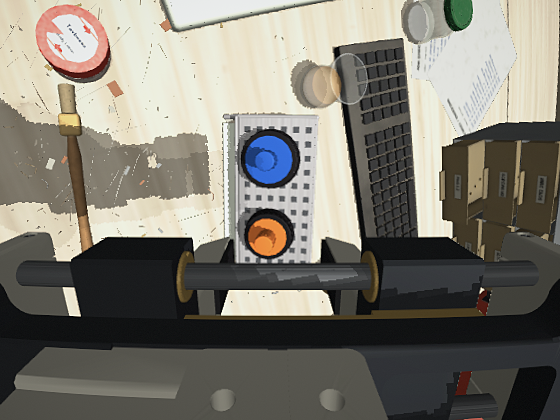

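The wrist view shows both lids clear: the blue knob end at about (265,160), the orange at about (264,240). Next I fit both lid poses from all three views.

```bash
cat > fit.py <<'E'
from look import *
from scipy.optimize import least_squares
a=np.linspace(0,2*np.pi,60);ci=np.c_[np.cos(a),np.sin(a)]
def model(r): return np.vstack([np.c_[ci*x,np.full(60,h)] for x,h in((r+3,0),(r,.0205),(r,.004),(.011,.0205),(.011,.0505))]) if 0 else np.vstack([np.c_[ci*x,np.full(60,h)] for x,h in((r+.003,0),(r,.0205),(.011,.0205),(.011,.0505))])
def rot(yaw): return R.from_euler('z',yaw).as_matrix()@R.from_euler('y',-np.radians(35)).as_matrix()
def pred(p,i):
    Rm=rot(p[3]);o=p[:3]+(0 if i==0 else 1)*-.098*Rm[:,1];return o,Rm
cs={n:cam(n) for n in('side','top','wrist')}
obs=[]
for n in cs:
    for i,th in enumerate(('blue_lid','orange_lid')):
        for o in outline_of(n,th):
            cu=cen(o['mask'])
            ref={'side':[(296,251),(288,275)],'top':[(327.5,195),(364.6,204)],'wrist':[(270,158),(269,234)]}[n][i]
            if np.hypot(*(cu-ref))<8:
                x,y,w,h=o['rect'];obs.append((n,i,np.array([x+w/2,y+h/2]),cu));break
kn={('wrist',0):(265,160),('wrist',1):(264,240)}
def res(p):
    r=[]
    for n,i,c,cu in obs:
        o,Rm=pred(p,i);q=proj(cs[n],o+model((.034,.030)[i])@Rm.T)
        h=cv2.convexHull(q.astype(np.float32));M=cv2.moments(h);cc=np.array([M['m10'],M['m01']])/M['m00']
        r+=list((cc-cu)) if n!='wrist' else list(cc-cu)
    for (n,i),u in kn.items():
        o,Rm=pred(p,i);r+=list(proj(cs[n],o+Rm[:,2]*.0505)[0]-u)
    return np.array(r)
s=least_squares(res,[.555,-.28,.05,-.21],x_scale=.1,loss='soft_l1')
print(s.x.round(4),res(s.x).round(1))
for i in(0,1):
    o,Rm=pred(s.x,i);print('o',o.round(4),'knob',(o+.0355*Rm[:,2]).round(4),'axis',Rm[:,2].round(3))
E
python3 fit.py
```

```text
[ 0.5565 -0.2723  0.0411 -0.2313] [-0.3  0.5  0.2  0.2 -1.8 -1.4 -1.   5.   1.  -2.5  1.6 -0.3 -0.8  2.3
 -0.5  8.2]
o [ 0.5565 -0.2723  0.0411] knob [ 0.5367 -0.2676  0.0701] axis [-0.558  0.132  0.819]
o [ 0.5341 -0.3677  0.0411] knob [ 0.5143 -0.363   0.0701] axis [-0.558  0.132  0.819]
```

```bash
sed -i 's/o=p\[:3\]+.*;return o,Rm/o=p[4*i:4*i+3];return o,Rm/; s/least_squares(res,.*/least_squares(res,[.555,-.28,.05,-.21,.534,-.37,.05],x_scale=.1,loss="soft_l1")/' fit.py
sed -i "s/^print(s.x/save(cs['wrist'],'w2.png',(200,100,160,170),4);q=proj(cs['wrist'],pred(s.x,1)[0]+model(.03)@pred(s.x,1)[1].T)\nprint(s.x/" fit.py
python3 fit.py
```

```text
[ 0.5553 -0.2735  0.0425 -0.2193  0.5339 -0.3664  0.0402] [-1.2  0.8  0.6  0.2 -1.  -1.1 -2.   4.9  1.  -1.1  1.1 -1.6 -0.5  2.9
 -0.6  6.3]
o [ 0.5553 -0.2735  0.0425] knob [ 0.5354 -0.2691  0.0716] axis [-0.56   0.125  0.819]
o [ 0.5339 -0.3664  0.0402] knob [ 0.514  -0.362   0.0692] axis [-0.56   0.125  0.819]
```

View pics/w2.png

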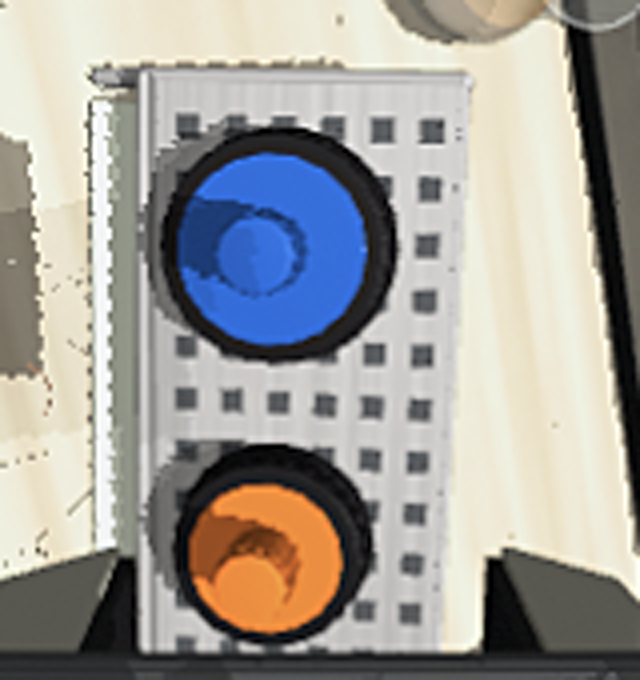

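Crop (×4): the blue knob end is at (257,255), i.e. full-image (264.3,163.8). The orange knob end is at (251,587), i.e. (262.8,246.8). I refit with these.

```bash
sed -i "s/^kn=.*/kn={('wrist',0):(264.3,163.8),('wrist',1):(262.8,246.8)}/; s/^save(cs\['wrist'\].*//" fit.py; sed -i "s/^for i in(0,1):/for i in (0,1):/" fit.py; python3 fit.py; python3 -c "
from look import *
st()"
```

```text
[ 0.5547 -0.2746  0.0425 -0.2146  0.5332 -0.3675  0.0401] [-1.9  0.3 -0.1  0.6 -0.8 -0.4 -1.1  5.2  0.7 -0.1  0.7 -0.6 -0.1  0.3
  0.2  0.6]
o [ 0.5547 -0.2746  0.0425] knob [ 0.5348 -0.2703  0.0716] axis [-0.56   0.122  0.819]
o [ 0.5332 -0.3675  0.0401] knob [ 0.5133 -0.3632  0.0692] axis [-0.56   0.122  0.819]
t 5.3 p [ 0.4496 -0.2949  0.2443] z [ 0.466 -0.072 -0.882] y [ 0.862 -0.186  0.471] F [-0.1  0.8 -0.4] T [-0.03  0.64  0.03] w 0.55 q [-0.09  0.1   0.79  2.2  -0.65  0.53  0.99]
```

Request:
move_arm(series=[[0.69,-1.51,-3.02,-0.7,-1.6,-0.24],[0.69,-1.51,-3.02,-0.7,-1.6,-0.24],[0.69,-1.51,-3.02,-0.7,-1.6,-0.24],[0.69,-1.51,-3.02,-0.7,-1.6,-0.24],[0,0,0,0,0,0]])

```text
clock: 5.8
position: [0.4668, -0.333, 0.16]
ee_rot: [2.075, 1.689, 0.49]
force: [-0.1, -0.2, -0.1]
width: 0.55
```

```bash
python3 - <<'E'
from look import *
s=st();w=cam('wrist');save(w,'w3.png',(180,100,220,170),3.5)
for K in([.514,-.3635,.0695],):
    ax=np.array([-.56,.122,.819]);print(proj(w,np.array(K)+.015*ax))
E
```

```text
t 5.8 p [ 0.4668 -0.333   0.16  ] z [ 0.517 -0.098 -0.851] y [ 0.832 -0.175  0.526] F [-0.1 -0.2 -0.1] T [ 0.05  0.72 -0.03] w 0.55 q [ 0.41  0.29  0.32  2.25 -1.28  0.37  1.66]
[[272.84410261 244.06936243]]
```

View pics/w3.png

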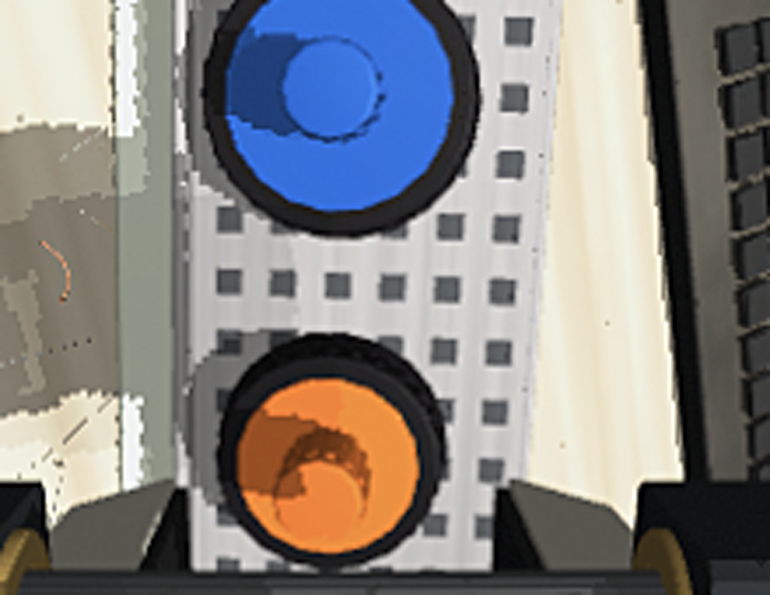

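The orange knob end in the crop at (317,504) is full-image (270.6,244.0), 2 px from the prediction (272.8,244.1). The estimate is good, so I carry on slowly, because the joint speeds had clipped the last move.

Request:
move_arm(series=[[0.25,-0.56,-0.9,-0.34,-0.76,-0.12],[0.25,-0.56,-0.9,-0.34,-0.76,-0.12],[0.25,-0.56,-0.9,-0.34,-0.76,-0.12],[0.25,-0.56,-0.9,-0.34,-0.76,-0.12],[0,0,0,0,0,0]])

```text
clock: 6.35
position: [0.4745, -0.3517, 0.1328]
ee_rot: [2.046, 1.666, 0.505]
force: [-1.3, -0.9, 0.0]
width: 0.55
```

```bash
python3 -c "
from look import *
st()"
```

```text
t 6.35 p [ 0.4745 -0.3517  0.1328] z [ 0.544 -0.114 -0.831] y [ 0.814 -0.168  0.556] F [-1.3 -0.9  0. ] T [ 0.04  0.77 -0.01] w 0.55 q [ 1.02  0.4  -0.39  2.21 -1.32  0.12  1.78]
```

j5 and j6 have reached their limits at the full 35° tilt. I change the grasp so the jaws close along the board's y. The tilt about the jaw axis is then free, and about 20° of tool tilt is enough. First I untilt and turn the tool −90°.

Request:
move_arm(series=[[-0.2,0,1,0.75,3.5,0],[-0.2,0,1,0.75,3.5,0],[-0.2,0,1,0.75,3.5,0],[-0.2,0,1,0.75,3.5,0],[0,0,0,0,0,0]])

```text
clock: 6.85
position: [0.4768, -0.35, 0.1612]
ee_rot: [2.154, 1.779, 0.373]
force: [1.2, 1.0, 0.6]
width: 0.55
```

Request:
move_arm(series=[[0,0,0,2.7,-0.6,-7.7],[0,0,0,2.7,-0.6,-7.7],[0,0,0,2.7,-0.6,-7.7],[0,0,0,2.7,-0.6,-7.7],[0,0,0,2.7,-0.6,-7.7],[0,0,0,2.7,-0.6,-7.7]])

```text
clock: 7.45
position: [0.4733, -0.3502, 0.1581]
ee_rot: [2.786, 0.715, 0.49]
force: [0.3, 1.1, 0.3]
width: 0.549
```

```bash
cat >> look.py <<'E'
def need(pos,z,y):
    s=st();r=R.from_rotvec(s['ee_rot']);z=np.array(z,float);z/=np.linalg.norm(z);y=np.array(y,float);y-=z*(y@z);y/=np.linalg.norm(y)
    t=R.from_matrix(np.c_[np.cross(y,z),y,z]);d=(t*r.inv()).as_rotvec(degrees=True)
    print('NEED cm',((np.array(pos)-s['position'])*100).round(2),'deg',d.round(1))
E
python3 -c "
from look import *
need([.477,-.355,.14],[.334,-.073,-.94],[-.213,-.977,0])"
```

```text
t 7.45 p [ 0.4733 -0.3502  0.1581] z [ 0.371 -0.13  -0.919] y [ 0.425 -0.856  0.293] F [0.3 1.1 0.3] T [ 0.09  0.5  -0.03] w 0.549 q [ 0.15  0.35  0.59  2.14 -0.82  0.44  0.3 ]
NEED cm [ 0.37 -0.48 -1.81] deg [ 17.7  -1.9 -37.8]
```

Request:
move_arm(series=[[0.19,-0.14,-0.6,3.5,-0.4,-7.6],[0.19,-0.14,-0.6,3.5,-0.4,-7.6],[0.19,-0.14,-0.6,3.5,-0.4,-7.6],[0.19,-0.14,-0.6,3.5,-0.4,-7.6],[0.19,-0.14,-0.6,3.5,-0.4,-7.6],[0,0,0,0,0,0]])

```text
clock: 8.05
position: [0.4831, -0.3574, 0.1274]
ee_rot: [3.037, -0.325, 0.535]
force: [0.5, -0.6, -0.8]
width: 0.547
```

```bash
python3 -c "
from look import *
need([.483,-.357,.1145],[.334,-.073,-.94],[-.213,-.977,0])
w=cam('wrist');save(w,'w4.png',s=1.2)
K=np.array([.514,-.3635,.0695]);ax=np.array([-.56,.122,.819]);print(proj(w,[K+.015*ax,K-.015*ax]))"
```

```text
t 8.05 p [ 0.4831 -0.3574  0.1274] z [ 0.333 -0.076 -0.94 ] y [-0.213 -0.977  0.004] F [ 0.5 -0.6 -0.8] T [0.09 0.59 0.06] w 0.547 q [ 0.08  0.48  0.74  2.09 -0.98  0.58 -0.25]
NEED cm [-0.01  0.04 -1.29] deg [ 0.2 -0.  -0. ]
[[276.54740485 227.13007715]
 [276.48507664 206.01409463]]
```

View pics/w4.png

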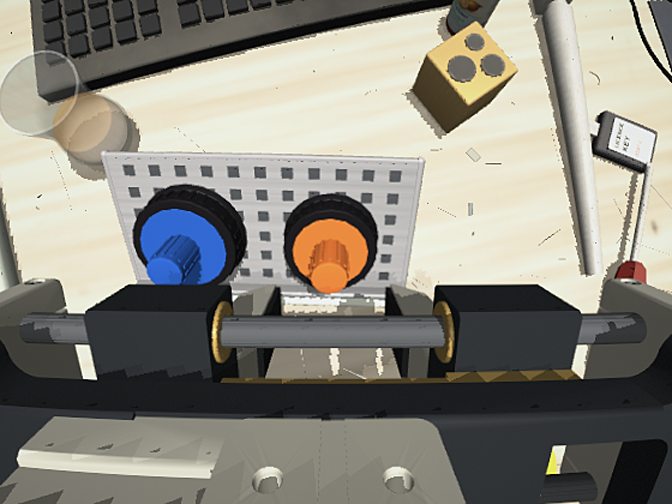

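The orange knob end is at (273,230) in the full image against the predicted (276.5,227), so about +2 mm in y. The fingers straddle it. I go down and check.

Request:
move_arm(series=[[0.51,-0.07,-1.02,0,0,0],[0.51,-0.07,-1.02,0,0,0],[0.51,-0.07,-1.02,0,0,0],[0.51,-0.07,-1.02,0,0,0],[0.5,-0.07,-1.0,0,0,0],[0,0,0,0,0,0]])

```text
clock: 8.7
position: [0.5084, -0.3612, 0.0761]
ee_rot: [3.038, -0.323, 0.534]
force: [-4.3, 3.7, 10.8]
width: 0.548
```

```bash
python3 -c "
from look import *
need([.5085,-.361,.0765],[.334,-.073,-.94],[-.213,-.977,0])"
```

```text
t 8.7 p [ 0.5084 -0.3612  0.0761] z [ 0.333 -0.075 -0.94 ] y [-0.211 -0.978  0.003] F [-4.3  3.7 10.8] T [0.47 0.65 0.17] w 0.548 q [ 0.16  0.58  0.62  2.07 -1.13  0.52 -0.15]
NEED cm [0.01 0.02 0.04] deg [ 0.2 -0.1 -0.1]
```

Fingertips touch the lid's top (11 N), so I back off 3 mm and grip.

Request:
move_arm(series=[[-0.15,0.03,0.27,0,0,0],[0,0,0,0,0,0]])

```text
clock: 8.9
position: [0.5067, -0.3609, 0.0791]
ee_rot: [3.038, -0.323, 0.533]
force: [0.2, -0.1, -0.3]
width: 0.547
```

Request:
move_arm(series=[[0,0,0,0,0,0],[0,0,0,0,0,0],[0,0,0,0,0,0],[0,0,0,0,0,0],[0,0,0,0,0,0]], grip=0, force=40)

```text
clock: 9.4
position: [0.5067, -0.3604, 0.0793]
ee_rot: [3.038, -0.323, 0.533]
force: [-0.2, 0.5, -0.3]
width: 0.23
```

```bash
python3 -c "
from look import *
st()"
```

```text
t 9.4 p [ 0.5067 -0.3604  0.0793] z [ 0.332 -0.075 -0.94 ] y [-0.211 -0.978  0.003] F [-0.2  0.5 -0.3] T [0.11 0.68 0.01] w 0.23 q [ 0.16  0.57  0.63  2.07 -1.12  0.52 -0.15]
```

Request:
move_arm(series=[[-1.2,0.25,1.8,0,0,0],[-1.2,0.25,1.8,0,0,0],[-1,0.5,3,0,0,0],[0,1,3,1.5,6.85,0],[0,1,3,1.5,6.85,0],[0,1,2,1.5,6.85,0],[0,1,1,1.5,6.85,0],[0,1,0,1.5,6.85,0]])

```text
clock: 10.2
position: [0.4752, -0.3009, 0.2335]
ee_rot: [-3.074, 0.322, 0.384]
force: [0.9, -0.1, -2.2]
width: 0.232
```

```bash
python3 - <<'E'
from look import *
st()
s,t=cam('side'),cam('top')
from fit_m import * if 0 else None
E
python3 - <<'E'
from look import *
st();s,t=cam('side'),cam('top')
out=np.hstack([cv2.resize(s['img'][130:270,230:400],None,fx=2.6,fy=2.6,interpolation=cv2.INTER_CUBIC)[:364,:430],cv2.resize(t['img'][150:290,145:285],None,fx=2.6,fy=2.6,interpolation=cv2.INTER_CUBIC)])
cv2.imwrite('pics/st.png',out[:,:,::-1])
E
```

```text
t 10.2 p [ 0.4752 -0.3009  0.2335] z [-0.24   0.053 -0.969] y [-0.208 -0.978 -0.002] F [ 0.9 -0.1 -2.2] T [-0.16 -0.19 -0.04] w 0.232 q [-0.17  0.65  1.01  1.6  -0.41  1.4  -0.86]  File "<stdin>", line 4
    from fit_m import * if 0 else None
                        ^^
SyntaxError: invalid syntax
```

View pics/st.png

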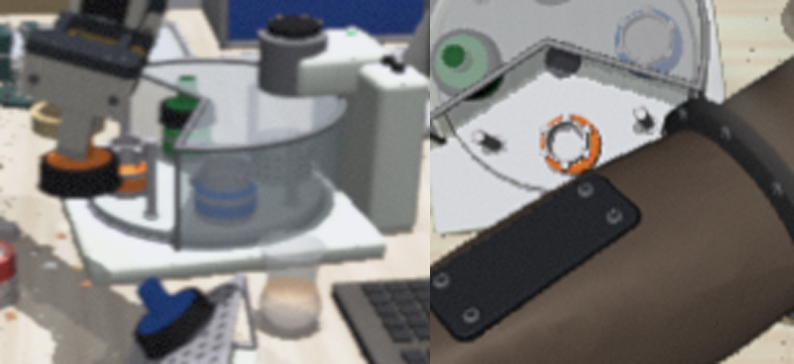

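Left half of the picture: the lid is held roughly level, and the orange rim centre is near (127,145), i.e. side (279,186). In the top half the orange rim is at (567,143), i.e. (197.7,205). Post tops are at (479,134) and (638,112), the blue rim at (645,38) and the green knob at (453,55). Now I fit the machine pose.

```bash
cat > mach.py <<'E'
from look import *
from scipy.optimize import least_squares
s,t=cam('side'),cam('top')
P=lambda a,r,z:lambda p:np.array([p[0]+r*np.cos(p[2]+a),p[1]+r*np.sin(p[2]+a),z])
pi=np.pi
T=[(t,(197.7,205),P(pi,.085,.092)),(t,(163.8,201.5),P(.75*pi,.104,.12)),(t,(225,193.1),P(-.75*pi,.104,.12)),(t,(227.7,164.6),P(-pi/2,.085,.092)),(t,(153.8,171.2),P(pi/2,.085,.125)),
(s,(278.8,185.8),P(pi,.085,.092)),(s,(287.7,185.8),P(-.75*pi,.104,.12))]
f=lambda p:np.concatenate([proj(c,g(p))[0]-u for c,u,g in T])
r=least_squares(f,[.6,.03,.12],x_scale=[.1,.1,.1],loss='soft_l1')
print(r.x.round(4),r.fun.reshape(-1,2).round(1))
print('tri jar',tri(s,(278.8,185.8),t,(197.7,205)).round(4),'post',tri(s,(287.7,185.8),t,(225,193.1)).round(4))
for n,q in zip(('front','postL','postR'),(T[0],T[1],T[2])): print(n,q[2](r.x).round(4))
E
python3 mach.py
```

```text
[0.6126 0.0492 0.1258] [[-0.6 -1.3]
 [-0.4  0.5]
 [ 1.  -0. ]
 [ 0.3 -1. ]
 [ 0.6  0.1]
 [-1.1 -1.9]
 [-0.5 -2.5]]
tri jar [0.5284 0.0381 0.0864] post [ 0.55   -0.0298  0.1119]
front [0.5283 0.0386 0.092 ]
postL [0.5304 0.113  0.12  ]
postR [ 0.5489 -0.033   0.12  ]
```

Request:
move_arm(series=[[-0.1,2.4,0,0,0,7.2],[-0.1,2.4,0,0,0,7.2],[-0.1,2.4,0,0,0,7.2],[-0.1,2.4,0,0,0,7.2],[-0.1,2.4,0,0,0,7.2]])

```text
clock: 10.9
position: [0.4676, -0.1812, 0.2314]
ee_rot: [3.004, 0.643, -0.368]
force: [0.0, 0.7, -1.2]
width: 0.232
```

Request:
move_arm(series=[[-0.1,2.4,0,0,0,7.2],[-0.1,2.4,0,0,0,7.2],[-0.1,2.4,0,0,0,7.2],[-0.1,2.4,0,0,0,7.2],[-0.1,2.4,0,0,0,7.2],[0,0,0,0,0,0]])

```text
clock: 11.5
position: [0.4627, -0.0584, 0.2309]
ee_rot: [2.599, 1.513, -0.319]
force: [0.6, -0.3, -1.5]
width: 0.227
```

```bash
python3 - <<'E'
from look import *
st();w=cam('wrist');save(w,'w5.png',s=1.4)
print(proj(w,[[.5283,.0386,.092],[.5304,.113,.12],[.5489,-.033,.12]]))
E
```

```text
t 11.5 p [ 0.4627 -0.0584  0.2309] z [-0.122 -0.206 -0.971] y [ 0.869 -0.494 -0.004] F [ 0.6 -0.3 -1.5] T [ 0.25 -0.07  0.02] w 0.227 q [-0.75  0.32  0.8   1.94 -0.02  1.09 -0.47]
[[290.15628065  30.64836983]
 [235.77327785 -90.98826884]
 [360.20838063 106.39593828]]
```

View pics/w5.png

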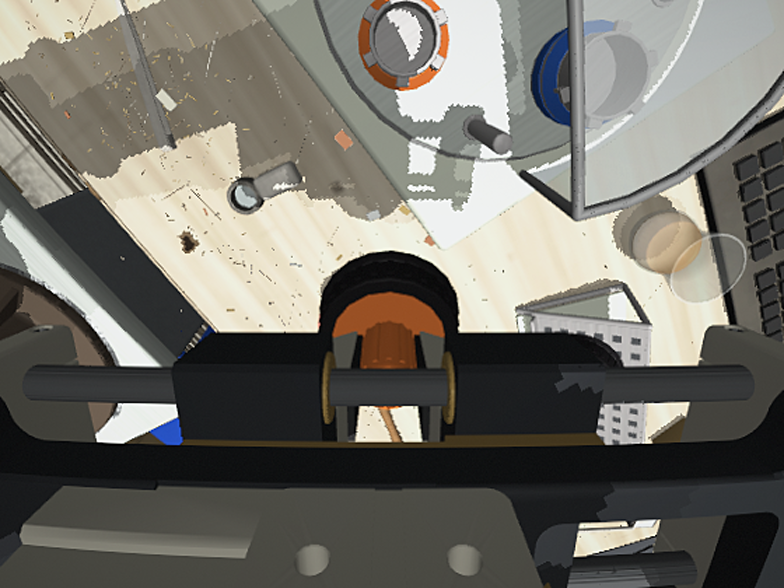

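The orange mouth centre is at (403,36), i.e. (287.9,25.7). The right post top is at (500,143), i.e. (357,102). Both are about (−2.7,−4.6) px off the prediction. The held lid's skirt spans (319–459), its far edge is at v=251 and the knob base at v≈322. I refine the jar position and the lid-in-hand pose.

```bash
python3 - <<'E'
from look import *
from scipy.optimize import least_squares
s=st();w=cam('wrist')
print('jar by wrist',atz(w,(287.9,25.7),.092).round(4),'postR by wrist',atz(w,(357,102),.12).round(4))
r=R.from_rotvec(s['ee_rot']).as_matrix();p=s['position']
a=np.linspace(0,2*np.pi,200);ci=np.c_[np.cos(a),np.sin(a)]
def f(q,full=False):
    phi,dx,dk=q  # lid axis in tool frame: -z tilted about tool y
    ax=np.array([np.sin(phi),0,-np.cos(phi)]);ex=np.array([np.cos(phi),0,np.sin(phi)]);ey=np.array([0,1,0])
    K=np.array([dx,0,0])-ax*dk;O=K-.0355*ax
    g=lambda rad,h:proj(w,(p+(r@(O[:,None]+ax[:,None]*h+rad*(ex[:,None]*ci[:,0]+ey[:,None]*ci[:,1]))).T))
    e=g(.033,0);e2=g(.033,.004);kb=g(.011,.0205)
    if full: print('axis world',(r@ax).round(3),'K-TCP world',(r@K).round(4),'O-TCP',(r@O).round(4),'ring25 v',g(.0255,.0205)[:,1].min(),'edge u',e[:,0].min(),e[:,0].max())
    return np.array([e[:,1].min()-179.3,kb[:,1].min()-230,(e[:,0].max()-e[:,0].min())-100])
m=least_squares(f,[.25,0,.008],x_scale=[.1,.003,.003]);print(m.x.round(4),m.fun.round(2));f(m.x,True)
print('nominal');print(f([np.radians(15),.000,.009],True))
E
```

```text
t 11.55 p [ 0.4628 -0.0604  0.2312] z [-0.123 -0.207 -0.971] y [ 0.867 -0.499 -0.003] F [-0.3 -0.1 -1.7] T [ 0.19 -0.12  0.01] w 0.228 q [-0.75  0.32  0.81  1.94 -0.02  1.1  -0.47]
jar by wrist [0.5292 0.0399 0.092 ] postR by wrist [ 0.5484 -0.0316  0.12  ]
[-0.3905 -0.0068  0.0131] [ 0. -0.  0.]
axis world [-0.07  -0.129  0.989] K-TCP world [-0.0024 -0.004  -0.0114] O-TCP [ 0.0001  0.0006 -0.0465] ring25 v 210.15527237273022 edge u 227.6383162974586 327.63831629745874
nominal
axis world [0.244 0.418 0.875] K-TCP world [-0.0022 -0.0038 -0.0079] O-TCP [-0.0109 -0.0186 -0.0389] ring25 v 219.04414337182405 edge u 228.96333970321706 326.29612448161225
[27.90560488 12.97064883 -2.66721522]
```

```bash
python3 - <<'E'
from look import *
s0=st();w=cam('wrist');o=cv2.imread('pics/w5.png')[:,:,::-1];o=cv2.resize(o,(560,420),interpolation=cv2.INTER_AREA)
T=np.ascontiguousarray(o[2:75,245:330]);m=cv2.matchTemplate(w['img'],T,cv2.TM_CCOEFF_NORMED);_,v,_,l=cv2.minMaxLoc(m);sh=np.array(l)-[245,2];print('shift',sh,v)
u=np.array([287.9,25.7])+sh;print('jar',atz(w,u,.092).round(4))
p=s0['position'];r=R.from_rotvec(s0['ee_rot']).as_matrix()
a=np.linspace(0,2*np.pi,200);ci=np.c_[np.cos(a),np.sin(a)]
for phi in np.radians([-10,-15,-20,-24]):
  for dx in(-.009,-.006,-.003,0):
    ax=np.array([np.sin(phi),0,-np.cos(phi)]);ex=np.array([np.cos(phi),0,np.sin(phi)]);ey=np.array([0,1,0])
    K=np.array([dx,0,0])-ax*.010;O=K-.0355*ax
    g=lambda rad,h:proj(w,(p+(r@(O[:,None]+ax[:,None]*h+rad*(ex[:,None]*ci[:,0]+ey[:,None]*ci[:,1]))).T))
    print(round(np.degrees(phi)),dx,'edge %.1f (179.3) kb %.1f (230) ring %.1f(208) topEdge %.1f w %.1f'%(g(.033,0)[:,1].min(),g(.011,.0205)[:,1].min(),g(.0255,.0205)[:,1].min(),g(.03,.0205)[:,1].min(),np.ptp(g(.033,0)[:,0])),'axis',(r@ax).round(3),'O',(r@O).round(4))
save(w,'w6.png',(210,165,140,115),5.6)
E
```

```text
t 11.6 p [ 0.463  -0.0617  0.2314] z [-0.124 -0.208 -0.97 ] y [ 0.865 -0.502 -0.003] F [ 1.1 -0.6 -1.6] T [ 0.21 -0.06  0.03] w 0.232 q [-0.75  0.32  0.81  1.94 -0.02  1.1  -0.47]
shift [-4 -2] 0.8413677215576172
jar [0.5277 0.0409 0.092 ]
-10 -0.009 edge 194.9 (179.3) kb 242.2 (230) ring 220.4(208) topEdge 213.3 w 98.1 axis [0.037 0.059 0.998] O [-0.0061 -0.0102 -0.0432]
-10 -0.006 edge 190.2 (179.3) kb 237.4 (230) ring 215.3(208) topEdge 208.1 w 98.5 axis [0.037 0.059 0.998] O [-0.0046 -0.0077 -0.0439]
-10 -0.003 edge 185.4 (179.3) kb 232.6 (230) ring 210.2(208) topEdge 202.9 w 98.9 axis [0.037 0.059 0.998] O [-0.0032 -0.0052 -0.0447]
-10 0 edge 180.6 (179.3) kb 227.8 (230) ring 205.1(208) topEdge 197.7 w 99.3 axis [0.037 0.059 0.998] O [-0.0017 -0.0027 -0.0454]
-15 -0.009 edge 190.9 (179.3) kb 240.0 (230) ring 218.9(208) topEdge 212.0 w 99.2 axis [-0.006 -0.017  1.   ] O [-0.0041 -0.0068 -0.0433]
-15 -0.006 edge 186.1 (179.3) kb 235.2 (230) ring 213.8(208) topEdge 206.7 w 99.6 axis [-0.006 -0.017  1.   ] O [-0.0026 -0.0043 -0.044 ]
-15 -0.003 edge 181.2 (179.3) kb 230.3 (230) ring
[... 625 characters left out ...]
0.0017 -0.0445]
-20 0 edge 172.2 (179.3) kb 223.2 (230) ring 202.0(208) topEdge 194.9 w 101.6 axis [-0.05  -0.092  0.994] O [ 0.0023  0.0042 -0.0452]
-24 -0.009 edge 184.8 (179.3) kb 236.7 (230) ring 217.4(208) topEdge 210.9 w 101.5 axis [-0.085 -0.152  0.985] O [-0.0005 -0.0007 -0.0426]
-24 -0.006 edge 179.7 (179.3) kb 231.7 (230) ring 212.0(208) topEdge 205.5 w 101.9 axis [-0.085 -0.152  0.985] O [ 0.0009  0.0019 -0.0434]
-24 -0.003 edge 174.5 (179.3) kb 226.7 (230) ring 206.7(208) topEdge 199.9 w 102.3 axis [-0.085 -0.152  0.985] O [ 0.0024  0.0044 -0.0441]
-24 0 edge 169.3 (179.3) kb 221.7 (230) ring 201.2(208) topEdge 194.4 w 102.8 axis [-0.085 -0.152  0.985] O [ 0.0039  0.0069 -0.0448]
```

View pics/w6.png

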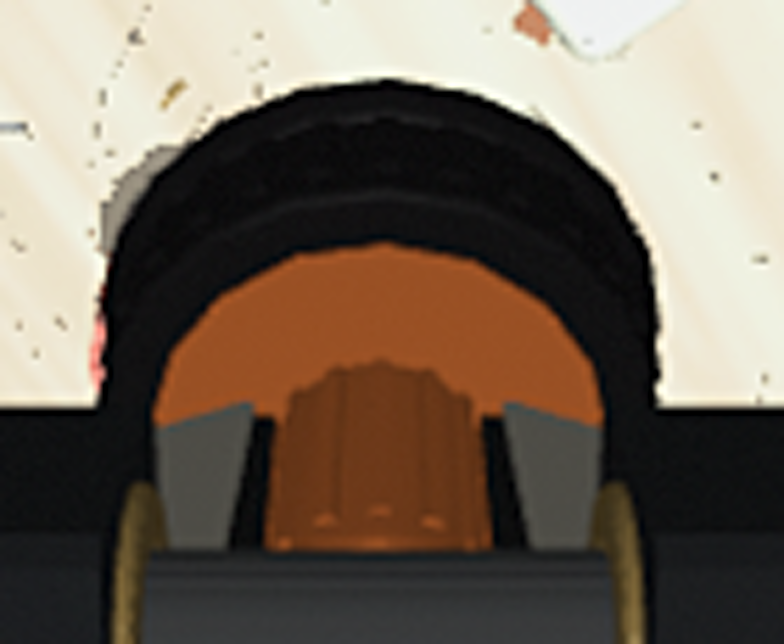

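Crop: the skirt edge, top corner, ring and knob base all match a lid within about 1–2° of level, nearly straight below the TCP. I move over the orange jar at (.5283,.0398).

Request:
move_arm(series=[[1.65,2.57,-0.6,-0.4,0.2,0],[1.65,2.57,-0.6,-0.4,0.2,0],[1.65,2.57,-0.6,-0.4,0.2,0],[1.65,2.57,-0.6,-0.4,0.2,0],[0,0,-1.7,0,0,0],[0,0,-1.7,0,0,0],[0,0,-1.7,0,0,0],[0,0,0,0,0,0]])

```text
clock: 12.45
position: [0.5289, 0.0397, 0.1548]
ee_rot: [2.585, 1.486, -0.367]
force: [0.4, -0.0, -0.3]
width: 0.227
```

```bash
python3 -c "
from look import *
st();w=cam('side');st()"
```

```text
t 12.45 p [0.5289 0.0397 0.1548] z [-0.142 -0.238 -0.961] y [ 0.864 -0.504 -0.003] F [ 0.4 -0.  -0.3] T [ 0.23 -0.05  0.04] w 0.227 q [-0.78  0.56  0.71  1.82 -0.16  1.06 -0.56]
t 12.5 p [0.5296 0.0398 0.156 ] z [-0.14  -0.238 -0.961] y [ 0.864 -0.504 -0.002] F [ 0.3 -0.9 -1.7] T [ 0.26 -0.14  0.02] w 0.231 q [-0.78  0.56  0.71  1.82 -0.16  1.06 -0.56]
```

Request:
move_arm(series=[[0,0.05,-0.6,0,0,0],[0,0.05,-0.6,0,0,0],[0,0,-0.6,0,0,0],[0,0,-0.3,0,0,0],[0,0,0,0,0,0]])

```text
clock: 13.0
position: [0.5298, 0.0427, 0.1349]
ee_rot: [2.583, 1.491, -0.364]
force: [-0.6, -0.2, -0.5]
width: 0.231
```

Request:
move_arm(series=[[0,0,-0.15,0,0,0],[0,0,0,0,0,0]])

```text
clock: 13.2
position: [0.5301, 0.0427, 0.1338]
ee_rot: [2.583, 1.491, -0.362]
force: [0.3, 0.7, -0.4]
width: 0.228
```

```bash
python3 -c "
from look import *
st()"
```

```text
t 13.2 p [0.5301 0.0427 0.1338] z [-0.138 -0.237 -0.962] y [ 0.866 -0.501 -0.001] F [ 0.3  0.7 -0.4] T [ 0.2  -0.09  0.02] w 0.228 q [-0.77  0.59  0.7   1.84 -0.17  1.02 -0.55]
```

Request:
move_arm(series=[[-0.05,-0.15,0,0,0,0],[0,0,-0.15,0,0,0],[0,0,0,0,0,0]])

```text
clock: 13.5
position: [0.5295, 0.0411, 0.1322]
ee_rot: [2.583, 1.49, -0.363]
force: [0.1, 0.4, -1.0]
width: 0.231
```

Request:
move_arm(series=[[0,0,-0.15,0,0,0],[0,0,0,0,0,0]])

```text
clock: 13.7
position: [0.5297, 0.0409, 0.1312]
ee_rot: [2.583, 1.49, -0.362]
force: [-0.9, -1.1, 5.4]
width: 0.228
```

Request:
move_arm(series=[[0,0,-0.15,0,0,0],[0,0,0,0,0,0]])

```text
clock: 13.9
position: [0.5298, 0.0405, 0.1308]
ee_rot: [2.583, 1.489, -0.362]
force: [-4.2, -0.3, 18.2]
width: 0.234
```

```bash
python3 -c "
from look import *
st()"
```

```text
t 13.9 p [0.5298 0.0405 0.1308] z [-0.138 -0.237 -0.962] y [ 0.865 -0.501 -0.001] F [-4.2 -0.3 18.2] T [-0.52  1.43 -0.2 ] w 0.234 q [-0.77  0.59  0.7   1.84 -0.18  1.01 -0.55]
```

Lugs are on lugs (stiff at z=.131). I lift, turn 20° and retry.

Request:
move_arm(series=[[0,0,0.35,0,0,0],[0,0,0,0,0,7],[0,0,0,0,0,7],[0,0,0,0,0,6],[0,0,0,0,0,0],[0,0,-0.2,0,0,0],[0,0,0,0,0,0]])

```text
clock: 14.6
position: [0.5296, 0.0412, 0.1306]
ee_rot: [2.261, 1.891, -0.318]
force: [-0.7, 0.0, -2.0]
width: 0.234
```

Request:
move_arm(series=[[0,0,-0.1,0,0,0],[0,0,0,0,0,0]])

```text
clock: 14.8
position: [0.5296, 0.0412, 0.1296]
ee_rot: [2.259, 1.893, -0.318]
force: [0.3, -0.1, -1.3]
width: 0.233
```

```bash
python3 -c "
from look import *
st()"
```

```text
t 14.8 p [0.5296 0.0412 0.1296] z [-0.049 -0.27  -0.962] y [ 0.985 -0.175 -0.001] F [ 0.3 -0.1 -1.3] T [0.47 0.08 0.01] w 0.233 q [-0.78  0.54  0.63  1.91 -0.06  0.89 -0.34]
```

Request:
move_arm(series=[[0,0,-0.2,0,0,0],[0,0,0,0,0,0]])

```text
clock: 15.0
position: [0.5297, 0.0412, 0.1277]
ee_rot: [2.258, 1.894, -0.317]
force: [0.6, 1.5, -1.2]
width: 0.228
```

Request:
move_arm(series=[[0,0,-0.2,0,0,0],[0,0,0,0,0,0]])

```text
clock: 15.2
position: [0.5296, 0.0411, 0.1258]
ee_rot: [2.258, 1.894, -0.317]
force: [-1.5, 0.6, 1.8]
width: 0.232
```

Request:
move_arm(series=[[0,0,-0.2,0,0,0],[0,0,0,0,0,0]])

```text
clock: 15.4
position: [0.5297, 0.0411, 0.1238]
ee_rot: [2.258, 1.894, -0.317]
force: [-1.1, -0.0, 4.9]
width: 0.229
```

```bash
python3 -c "
from look import *
st()"
```

```text
t 15.4 p [0.5297 0.0411 0.1238] z [-0.049 -0.27  -0.962] y [ 0.985 -0.174 -0.001] F [-1.1 -0.   4.9] T [ 0.23  0.27 -0.05] w 0.229 q [-0.78  0.55  0.63  1.91 -0.07  0.88 -0.34]
```

Dropped in, and the spring is felt. I press to the bottom.

Request:
move_arm(series=[[0,0,-0.2,0,0,0],[0,0,-0.1,0,0,0],[0,0,0,0,0,0]], force=60)

```text
clock: 15.7
position: [0.5297, 0.0411, 0.1211]
ee_rot: [2.258, 1.894, -0.317]
force: [-1.0, 1.8, 7.4]
width: 0.226
```

Request:
move_arm(series=[[0,0,-0.1,0,0,0],[0,0,0,0,0,0]])

```text
clock: 15.9
position: [0.5297, 0.041, 0.1202]
ee_rot: [2.258, 1.893, -0.317]
force: [-1.8, 1.3, 8.2]
width: 0.234
```

```bash
python3 -c "
from look import *
st()"
```

```text
t 15.9 p [0.5297 0.041  0.1202] z [-0.049 -0.27  -0.962] y [ 0.985 -0.175 -0.001] F [-1.8  1.3  8.2] T [ 0.1   0.62 -0.11] w 0.234 q [-0.77  0.55  0.62  1.92 -0.07  0.87 -0.34]
```

Request:
move_arm(series=[[0,0,-0.1,0,0,0],[0,0,0,0,0,0]])

```text
clock: 16.1
position: [0.5297, 0.0409, 0.1195]
ee_rot: [2.258, 1.893, -0.317]
force: [-3.0, 0.9, 12.8]
width: 0.224
```

Request:
move_arm(series=[[0,0,0,0,0,-5],[0,0,0,0,0,-5],[0,0,0,0,0,-5],[0,0,0,0,0,0]])

```text
clock: 16.5
position: [0.5297, 0.0412, 0.1194]
ee_rot: [2.511, 1.593, -0.353]
force: [-4.3, 3.1, 15.2]
width: 0.231
```

```bash
python3 -c "
from look import *
st()"
```

```text
t 16.5 p [0.5297 0.0412 0.1194] z [-0.118 -0.248 -0.962] y [ 0.905 -0.426 -0.002] F [-4.3  3.1 15.2] T [ 0.25  1.21 -0.08] w 0.231 q [-0.77  0.6   0.67  1.86 -0.16  0.96 -0.49]
```

Request:
move_arm(series=[[0,0,0,0,0,-5],[0,0,0,0,0,-5],[0,0,0,0,0,-5],[0,0,0,0,0,0]])

```text
clock: 16.9
position: [0.5284, 0.0407, 0.1196]
ee_rot: [2.723, 1.264, -0.386]
force: [-8.2, 2.8, 19.2]
width: 0.226
```

```bash
python3 -c "
from look import *
st()"
```

```text
t 16.9 p [0.5284 0.0407 0.1196] z [-0.181 -0.209 -0.961] y [ 0.763 -0.646 -0.003] F [-8.2  2.8 19.2] T [-0.27  2.29  0.13] w 0.226 q [-0.75  0.64  0.72  1.82 -0.24  1.04 -0.65]
```

Request:
move_arm(series=[[0,0,0.05,0,0,-5],[0,0,0,0,0,-5],[0,0,0,0,0,0]])

```text
clock: 17.2
position: [0.527, 0.0406, 0.1197]
ee_rot: [2.843, 1.029, -0.407]
force: [-10.7, 2.5, 17.6]
width: 0.228
```

```bash
python3 -c "
from look import *
st()"
```

```text
t 17.2 p [0.527  0.0406 0.1197] z [-0.217 -0.175 -0.96 ] y [ 0.639 -0.769 -0.005] F [-10.7   2.5  17.6] T [-0.17  2.9   0.17] w 0.228 q [-0.74  0.66  0.75  1.8  -0.3   1.09 -0.76]
```

Request:
move_arm(series=[[0,0,0,0,0,-4],[0,0,0,0,0,0]])

```text
clock: 17.4
position: [0.5263, 0.0405, 0.1198]
ee_rot: [2.884, 0.932, -0.415]
force: [-12.4, 0.6, 17.2]
width: 0.226
```

```bash
python3 -c "
from look import *
st()"
```

```text
t 17.4 p [0.5263 0.0405 0.1198] z [-0.23 -0.16 -0.96] y [ 0.585 -0.811 -0.005] F [-12.4   0.6  17.2] T [-0.35  3.32  0.09] w 0.226 q [-0.74  0.67  0.76  1.79 -0.32  1.11 -0.8 ]
```

Request:
move_arm(series=[[0,0,0,0,0,-5],[0,0,0,0,0,0]])

```text
clock: 17.6
position: [0.5255, 0.0405, 0.1198]
ee_rot: [2.933, 0.807, -0.424]
force: [-15.7, 1.7, 20.3]
width: 0.225
```

Request:
move_arm(series=[[0,0,0.3,0,0,0],[0,0,0,0,0,0]])

```text
clock: 17.8
position: [0.5257, 0.0407, 0.1218]
ee_rot: [2.931, 0.812, -0.423]
force: [-11.7, -0.4, 5.7]
width: 0.228
```

```bash
python3 -c "
from look import *
st()"
```

```text
t 17.8 p [0.5257 0.0407 0.1218] z [-0.244 -0.14  -0.96 ] y [ 0.514 -0.858 -0.005] F [-11.7  -0.4   5.7] T [-0.11  2.67  0.33] w 0.228 q [-0.73  0.67  0.78  1.78 -0.35  1.14 -0.85]
```

Request:
move_arm(series=[[0,0,0.25,0,0,0],[0,0,0,0,0,0]])

```text
clock: 18.0
position: [0.5253, 0.0413, 0.1224]
ee_rot: [2.931, 0.813, -0.424]
force: [-9.5, -0.5, -14.1]
width: 0.225
```

```bash
python3 -c "
from look import *
st()"
```

```text
t 18.0 p [0.5253 0.0413 0.1224] z [-0.244 -0.141 -0.959] y [ 0.514 -0.858 -0.005] F [ -9.5  -0.5 -14.1] T [0.25 0.77 0.35] w 0.225 q [-0.73  0.67  0.78  1.78 -0.35  1.14 -0.85]
```

Locked: it resists a 14 N pull at the locked height. I let go and rise.

Request:
move_arm(series=[[0,0,-0.15,0,0,0],[0,0,0,0,0,0]])

```text
clock: 18.2
position: [0.5255, 0.0412, 0.1221]
ee_rot: [2.931, 0.813, -0.424]
force: [-11.4, 0.8, -1.4]
width: 0.227
```

Request:
move_arm(series=[[0,0,0,0,0,0],[0,0,0,0,0,0],[0,0,0,0,0,0],[0,0,2,0,0,0],[0,0,3,0,0,0],[0,0,3,0,0,0],[0,0,0,0,0,0]], grip=0.5)

```text
clock: 18.9
position: [0.5318, 0.0406, 0.2068]
ee_rot: [2.932, 0.811, -0.401]
force: [1.0, 0.9, 0.5]
width: 0.502
```

```bash
python3 - <<'E'
from look import *
st()
t=cam('top');s=cam('side')
for n in('top','side'):
    for th in('post_top','orange_lid','orange_knob'): print(n,th,[(round(o['p'],2),o['rect'],cen(o['mask']).round(1).tolist()) for o in outline_of(n,th)])
E
```

```text
t 18.9 p [0.5318 0.0406 0.2068] z [-0.23  -0.139 -0.963] y [ 0.514 -0.858  0.001] F [1.  0.9 0.5] T [ 0.06 -0.16 -0.02] w 0.502 q [-0.77  0.58  0.84  1.7  -0.28  1.29 -0.89]
top post_top [(0.58, [167.2, 176.8, 78.3, 44.8], [215.0, 201.1]), (0.49, [127.9, 70.7, 134.1, 170.5], [207.7, 154.5])]
top orange_lid [(0.6, [184.1, 190.5, 28.8, 26.3], [197.4, 205.3]), (0.48, [129.2, 74.5, 136.1, 167.8], [207.3, 154.7])]
top orange_knob [(0.8, [180.8, 193.9, 27.8, 25.3], [197.3, 205.7])]
side post_top [(0.87, [266.0, 167.3, 40.5, 54.9], [285.5, 197.6])]
side orange_lid [(0.74, [265.7, 172.5, 21.5, 18.3], [277.7, 183.2])]
side orange_knob [(0.51, [266.0, 168.4, 19.8, 24.5], [277.0, 183.4])]
```

Orange is locked and in place. Next I grip the right front post (jaws about radial, tool vertical), 45° to the right of the front place.

```bash
python3 -c "
from look import *
a=np.radians(30);need([.5487,-.032,.20],[0,0,-1],[np.cos(a),np.sin(a),0])"
```

```text
t 19.3 p [0.5292 0.0412 0.2026] z [-0.237 -0.141 -0.961] y [ 0.514 -0.858 -0.002] F [-0.2  0.6 -0. ] T [ 0.04 -0.14  0.04] w 0.501 q [-0.77  0.58  0.83  1.7  -0.28  1.28 -0.89]
NEED cm [ 1.95 -7.32 -0.26] deg [17.1 -4.5 88.4]
```

Request:
move_arm(series=[[0.16,-0.61,0,1.43,-0.38,7.37],[0.16,-0.61,0,1.43,-0.38,7.37],[0.16,-0.61,0,1.43,-0.38,7.37],[0.16,-0.61,0,1.43,-0.38,7.37],[0.16,-0.61,0,1.43,-0.38,7.37],[0.16,-0.61,0,1.43,-0.38,7.37]], grip=0.4)

```text
clock: 19.9
position: [0.539, 0.0045, 0.2029]
ee_rot: [2.438, 1.907, -0.223]
force: [0.4, 0.9, -0.7]
width: 0.4
```

Request:
move_arm(series=[[0.16,-0.61,0,1.43,-0.38,7.37],[0.16,-0.61,0,1.43,-0.38,7.37],[0.16,-0.61,0,1.43,-0.38,7.37],[0.16,-0.61,0,1.43,-0.38,7.37],[0.16,-0.61,0,1.43,-0.38,7.37],[0.16,-0.61,0,1.43,-0.38,7.37],[0,0,0,0,0,0]])

```text
clock: 20.6
position: [0.5484, -0.0342, 0.2032]
ee_rot: [-1.571, -2.719, -0.002]
force: [0.7, 0.7, -0.1]
width: 0.4
```

```bash
python3 -c "
from look import *
monitor
cam('side')
a=np.radians(30);need([.5487,-.032,.12],[0,0,-1],[np.cos(a),np.sin(a),0])"
```

```text
t 20.65 p [ 0.5484 -0.0331  0.2031] z [-0.001  0.001 -1.   ] y [ 0.868  0.496 -0.   ] F [ 0.1  0.7 -0.3] T [-0.08 -0.04  0.05] w 0.402 q [-0.34  0.36  0.41  1.84 -0.17  0.97  0.66]
NEED cm [ 0.03  0.11 -8.31] deg [-0.1 -0.1  0.2]
```

Request:
move_arm(series=[[0,0.05,-2,0,0,0],[0.03,0.05,-2,0,0,0],[0,0,-2,0,0,0],[0,0,-1,0,0,0],[0,0,-0.7,0,0,0],[0,0,-0.6,0,0,0],[0,0,0,0,0,0]])

```text
clock: 21.35
position: [0.549, -0.0309, 0.12]
ee_rot: [-1.57, -2.72, -0.001]
force: [0.6, -1.4, 0.5]
width: 0.397
```

Request:
move_arm(series=[[0,0,0,0,0,0],[0,0,0,0,0,0],[0,0,0,0,0,0],[0,0,0,0,0,0]], grip=0, force=15)

```text
clock: 21.75
position: [0.5496, -0.0308, 0.1207]
ee_rot: [-1.57, -2.721, -0.004]
force: [0.0, -1.6, 0.6]
width: 0.123
```

```bash
python3 -c "
from look import *
st()
c=np.array([.6126,.0500]);p0=np.array([.5487,-.0325]);d=p0-c
pr=p0
for i in range(1,13):
    a=np.radians(-7.5*i);q=c+np.array([[np.cos(a),-np.sin(a)],[np.sin(a),np.cos(a)]])@d
    print(((q-pr)*100).round(2));pr=q
"
```

```text
t 21.75 p [ 0.5496 -0.0308  0.1207] z [ 0.001  0.002 -1.   ] y [0.866 0.501 0.002] F [ 0.  -1.6  0.6] T [-0.29  0.22  0.02] w 0.123 q [-0.31  0.47  0.37  1.92 -0.24  0.79  0.71]
[-1.02  0.9 ]
[-0.9   1.03]
[-0.75  1.14]
[-0.6   1.23]
[-0.43  1.29]
[-0.26  1.34]
[-0.08  1.36]
[0.1  1.36]
[0.27 1.34]
[0.44 1.29]
[0.61 1.22]
[0.76 1.13]
```

Gripped (11.3 mm). I turn the table along the arc.

Request:
move_arm(series=[[-1.02,0.9,0,0,0,-5.8],[-0.9,1.03,0,0,0,-5.8],[-0.75,1.14,0,0,0,-5.8],[0,0,0,0,0,0]])

```text
clock: 22.15
position: [0.5226, 0.0007, 0.1208]
ee_rot: [-1.965, -2.451, -0.004]
force: [3.1, -1.4, -0.2]
width: 0.123
```

```bash
python3 -c "
from look import *
st()"
```

```text
t 22.15 p [0.5226 0.0007 0.1208] z [ 0.002  0.002 -1.   ] y [0.976 0.217 0.002] F [ 3.1 -1.4 -0.2] T [-0.4  -0.58 -0.13] w 0.123 q [-0.44  0.44  0.46  2.   -0.28  0.77  0.4 ]
```

Request:
move_arm(series=[[-0.6,1.23,0,0,0,-5.8],[-0.43,1.29,0,0,0,-5.8],[-0.26,1.34,0,0,0,-5.8],[0,0,0,0,0,0]])

```text
clock: 22.55
position: [0.5099, 0.0401, 0.1207]
ee_rot: [-2.31, -2.128, -0.005]
force: [0.1, 0.9, 3.1]
width: 0.123
```

```bash
python3 -c "
from look import *
st()"
```

```text
t 22.55 p [0.5099 0.0401 0.1207] z [ 0.002  0.003 -1.   ] y [ 0.997 -0.082  0.001] F [0.1 0.9 3.1] T [ 0.06 -0.06 -0.07] w 0.123 q [-0.59  0.43  0.54  2.03 -0.32  0.76  0.07]
```

Request:
move_arm(series=[[-0.08,1.36,0,0,0,-5.8],[0.1,1.36,0,0,0,-5.8],[0.27,1.34,0,0,0,-5.8],[0,0,0,0,0,0]])

```text
clock: 22.95
position: [0.5135, 0.0807, 0.1207]
ee_rot: [-2.604, -1.757, -0.006]
force: [2.5, 5.5, 2.6]
width: 0.127
```

```bash
python3 -c "
from look import *
st()"
```

```text
t 22.95 p [0.5135 0.0807 0.1207] z [ 0.003  0.002 -1.   ] y [ 0.927 -0.374  0.002] F [2.5 5.5 2.6] T [ 1.2  -0.47 -0.05] w 0.127 q [-0.72  0.46  0.62  2.01 -0.38  0.78 -0.25]
```

Request:
move_arm(series=[[0.44,1.29,0,0,0,-5.8],[0.61,1.22,0,0,0,-5.8],[0.76,1.13,0,0,0,-5.8],[0,0,0,0,0,0],[0,0,0,0,0,0]])

```text
clock: 23.45
position: [0.5312, 0.1154, 0.1206]
ee_rot: [-2.838, -1.347, -0.005]
force: [3.4, 2.6, 2.5]
width: 0.124
```

```bash
python3 -c "
from look import *
st()"
```

```text
t 23.45 p [0.5312 0.1154 0.1206] z [ 0.003  0.002 -1.   ] y [ 0.775 -0.632  0.001] F [3.4 2.6 2.5] T [ 0.61 -0.51 -0.06] w 0.124 q [-0.81  0.52  0.7   1.96 -0.45  0.82 -0.54]
```

The table is round (post at 141° vs 142° expected). I release, rise and go for the blue lid.

Request:
move_arm(series=[[0,0,0,0,0,0],[0,0,0,0,0,0],[0,0,1,0,0,0],[0,0,3,0,0,0],[0,0,4,0,0,0],[-0.4,-3,1,0,0,-5],[-0.4,-4,0,0,0,-6.5],[-0.4,-4,0,0,0,-6.5]], grip=0.45)

```text
clock: 24.25
position: [0.5181, 0.0041, 0.2114]
ee_rot: [-3.017, -0.874, -0.004]
force: [0.8, -0.2, -0.7]
width: 0.453
```

Request:
move_arm(series=[[-0.5,-4,0,0,0,-6.5],[-0.5,-4,0,0,0,-6.5],[-0.5,-4,0,0,0,-6.5],[-0.5,-4,0,0,0,-6.5],[-0.3,-3.5,0,0,0,-6.5],[-0.3,-3.5,-1,0,0,-6.5],[-0.3,-3,-1,0,0,-6.5],[0,0,0,0,0,0]])

```text
clock: 25.05
position: [0.487, -0.259, 0.1902]
ee_rot: [3.117, -0.371, 0.0]
force: [-0.1, 0.1, 0.2]
width: 0.45
```

```bash
python3 -c "
from look import *
need([.490,-.259,.165],[.334,-.073,-.94],[-.213,-.977,0])"
```

```text
t 25.05 p [ 0.487  -0.259   0.1902] z [-0.    -0.003 -1.   ] y [-0.235 -0.972  0.003] F [-0.1  0.1  0.2] T [-0.04  0.2   0.01] w 0.45 q [-0.32  0.54  1.06  1.88 -0.55  1.04 -0.85]
NEED cm [ 0.3   0.   -2.52] deg [ -4.3 -19.5   1.3]
```

Request:
move_arm(series=[[0.07,0,-0.8,-1.1,-4.9,0.3],[0.07,0,-0.8,-1.1,-4.9,0.3],[0.07,0,-0.5,-1.1,-4.9,0.3],[0.07,0,-0.4,-1.1,-4.9,0.3],[0,0,0,0,0,0],[0,0,0,0,0,0]])

```text
clock: 25.65
position: [0.4924, -0.254, 0.166]
ee_rot: [3.043, -0.314, 0.54]
force: [-0.4, -0.0, 0.3]
width: 0.451
```

```bash
python3 - <<'E'
from look import *
need([.490,-.259,.165],[.334,-.073,-.94],[-.213,-.977,0]);w=cam('wrist')
K=np.array([.532,-.266,.0705]);ax=np.array([-.56,.122,.819])
print(proj(w,[K+.015*ax,K-.015*ax,K-.0355*ax]))
i=w['img'].copy()
save(w,'w7.png',(180,110,200,150),3.5)
E
```

```text
t 25.65 p [ 0.4924 -0.254   0.166 ] z [ 0.337 -0.07  -0.939] y [-0.204 -0.979 -0.   ] F [-0.4 -0.   0.3] T [ 0.03  0.59 -0.01] w 0.451 q [-0.27  0.35  0.9   2.18 -0.82  0.54 -0.55]
NEED cm [-0.24 -0.5  -0.1 ] deg [ 0.   0.1 -0.5]
[[282.03588068 217.04421931]
 [281.71914721 200.06043961]
 [281.53562873 190.26938771]]
```

View pics/w7.png

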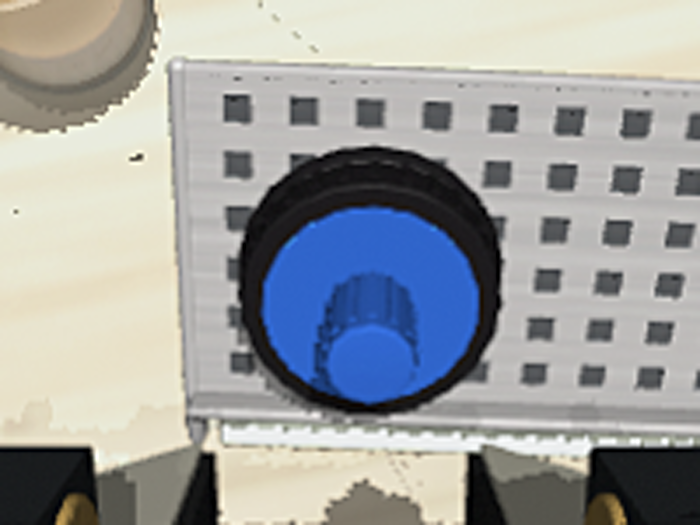

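The blue knob end at (372,362) in the crop is full-image (286.3,213.4), versus the predicted (282,217). That puts the knob near (.535,-.2685,.0707), matching the first fit.

```bash
python3 -c "
from look import *
need([.5294,-.2673,.0789],[.334,-.073,-.94],[-.213,-.977,0])"
```

```text
t 25.7 p [ 0.4932 -0.2544  0.1661] z [ 0.337 -0.071 -0.939] y [-0.204 -0.979  0.001] F [-0.4 -0.2 -0.3] T [0.04 0.56 0.02] w 0.454 q [-0.27  0.35  0.9   2.18 -0.82  0.54 -0.55]
NEED cm [ 3.62 -1.29 -8.72] deg [ 0.1  0.1 -0.5]
```

Request:
move_arm(series=[[0.36,-0.24,-1.69,0,0,0],[0.36,-0.24,-1.69,0,0,0],[0.36,-0.25,-1.69,0,0,-0.5],[0.63,-0.14,-0.91,0,0,0],[0.63,-0.14,-0.91,0,0,0],[0.63,-0.14,-0.91,0,0,0],[0.63,-0.14,-0.91,0,0,0],[0,0,0,0,0,0]])

```text
clock: 26.5
position: [0.5301, -0.2675, 0.0774]
ee_rot: [3.038, -0.325, 0.539]
force: [-0.1, 0.4, 0.5]
width: 0.452
```

```bash
python3 -c "
from look import *
need([.5294,-.2673,.0789],[.334,-.073,-.94],[-.213,-.977,0])"
```

```text
t 26.5 p [ 0.5301 -0.2675  0.0774] z [ 0.336 -0.075 -0.939] y [-0.212 -0.977  0.002] F [-0.1  0.4  0.5] T [0.06 0.54 0.  ] w 0.452 q [-0.03  0.53  0.62  2.16 -1.15  0.42 -0.27]
NEED cm [-0.07  0.02  0.15] deg [ 0.1  0.1 -0.1]
```

Request:
move_arm(series=[[0,0,0.1,0,0,0],[0,0,0,0,0,0],[0,0,0,0,0,0],[0,0,0,0,0,0],[0,0,0,0,0,0]], grip=0, force=45)

```text
clock: 27.0
position: [0.5284, -0.2675, 0.0795]
ee_rot: [3.037, -0.328, 0.541]
force: [-0.2, 0.7, 0.8]
width: 0.23
```

```bash
python3 -c "
from look import *
st()"
```

```text
t 27.0 p [ 0.5284 -0.2675  0.0795] z [ 0.337 -0.075 -0.938] y [-0.214 -0.977  0.002] F [-0.2  0.7  0.8] T [-0.02  0.53  0.03] w 0.23 q [-0.04  0.52  0.62  2.16 -1.15  0.42 -0.27]
```

Request:
move_arm(series=[[-1.2,0.25,1.8,0,0,0],[-1.2,0.25,1.8,0,0,0],[-1,0.5,3,0,0,0],[0,1,3,1.5,6.85,0],[0,1,3,1.5,6.85,0],[0,1,2,1.5,6.85,0],[0,1,1,1.5,6.85,0],[0,1,0,1.5,6.85,0]])

```text
clock: 27.8
position: [0.4968, -0.2074, 0.2329]
ee_rot: [-3.072, 0.328, 0.375]
force: [0.8, -0.4, -1.7]
width: 0.228
```

```bash
python3 -c "
from look import *
st()"
```

```text
t 27.8 p [ 0.4968 -0.2074  0.2329] z [-0.235  0.054 -0.971] y [-0.212 -0.977 -0.003] F [ 0.8 -0.4 -1.7] T [-0.16 -0.23  0.05] w 0.228 q [-0.35  0.63  1.05  1.66 -0.44  1.4  -0.99]
```

Request:
move_arm(series=[[0.3,2.4,-0.2,0,0,7.2],[0.3,2.4,-0.2,0,0,7.2],[0.3,2.4,-0.2,0,0,7.2],[0.3,2.4,-0.2,0,0,7.2],[0.3,2.4,-0.2,0,0,7.2]])

```text
clock: 28.3
position: [0.5107, -0.0867, 0.2205]
ee_rot: [3.006, 0.641, -0.366]
force: [-0.2, 0.8, -1.7]
width: 0.228
```

Request:
move_arm(series=[[0.3,2.4,-0.2,0,0,7.2],[0.3,2.4,-0.2,0,0,7.2],[0.3,2.4,-0.2,0,0,7.2],[0.3,2.4,-0.2,0,0,7.2],[0.3,2.4,-0.2,0,0,7.2],[0,0,0,0,0,0],[0,0,0,0,0,0]])

```text
clock: 29.0
position: [0.5254, 0.0325, 0.2107]
ee_rot: [2.608, 1.499, -0.32]
force: [0.2, -0.3, -1.9]
width: 0.229
```

```bash
python3 - <<'E'
from look import *
s=st();w=cam('wrist');o=cam('side');t=cam('top')
g=cv2.cvtColor(w['img'],cv2.COLOR_RGB2HSV)
print([(v,w['img'][v,270:286].mean(0).astype(int).tolist()) for v in range(164,240,2)])
m=col(w,*BL,(180,140,200,110));v,u=np.nonzero(m);print('blue u',u.min(),u.max(),'v',v.min())
p=s['position'];r=R.from_rotvec(s['ee_rot']).as_matrix()
a=np.linspace(0,2*np.pi,200);ci=np.c_[np.cos(a),np.sin(a)]
for phi in np.radians([-12,-15,-18,-21]):
  for dx in(-.004,-.002,0,.002):
    ax=np.array([np.sin(phi),0,-np.cos(phi)]);ex=np.array([np.cos(phi),0,np.sin(phi)]);ey=np.array([0,1,0])
    K=np.array([dx,0,0])-ax*.010;O=K-.0355*ax
    f=lambda rad,h:proj(w,(p+(r@(O[:,None]+ax[:,None]*h+rad*(ex[:,None]*ci[:,0]+ey[:,None]*ci[:,1]))).T))
    print(round(np.degrees(phi)),dx,'edge %.1f kb %.1f ring %.1f topEdge %.1f'%(f(.037,0)[:,1].min(),f(.011,.0205)[:,1].min(),f(.0285,.0205)[:,1].min(),f(.034,.0205)[:,1].min()),'axis',(r@ax).round(3),'O',(r@O).round(4))
E
```

```text
t 29.0 p [0.5254 0.0325 0.2107] z [-0.124 -0.205 -0.971] y [ 0.864 -0.504 -0.004] F [ 0.2 -0.3 -1.9] T [ 0.17 -0.01 -0.01] w 0.229 q [-0.81  0.48  0.77  1.79 -0.14  1.14 -0.53]
[(164, [115, 114, 113]), (166, [114, 113, 112]), (168, [115, 114, 113]), (170, [112, 111, 110]), (172, [10, 9, 10]), (174, [17, 16, 18]), (176, [20, 19, 20]), (178, [24, 24, 25]), (180, [12, 12, 13]), (182, [12, 12, 13]), (184, [12, 12, 13]), (186, [14, 13, 14]), (188, [12, 12, 13]), (190, [27, 26, 27]), (192, [20, 19, 20]), (194, [19, 17, 19]), (196, [18, 16, 19]), (198, [19, 16, 15]), (200, [22, 44, 87]), (202, [29, 63, 128]), (204, [29, 62, 125]), (206, [29, 62, 125]), (208, [29, 62, 125]), (210, [29, 62, 126]), (212, [29, 62, 126]), (214, [29, 62, 125]), (216, [29, 62, 125]), (218, [29, 62, 125]), (220, [29, 62, 125]), (222, [29, 62, 125]), (224, [29, 62, 125]), (226, [29, 62, 124]), (228, [21, 46, 93]), (230, [20, 42, 85]), (232, [20, 43, 86]), (234, [20, 42, 86]), (236, [20, 43, 86]), (238, [20, 43, 86])]
blue u 231 324 v 140
-12 -0.004 edge 179.2 kb 233.3 ring 206.4 topEdge 197.5 axis [0.02  0.026 0.999
[... 976 characters left out ...]
.065  0.997] O [ 0.0005  0.0013 -0.0449]
-18 0 edge 167.6 kb 224.1 ring 197.7 topEdge 188.8 axis [-0.033 -0.065  0.997] O [ 0.0015  0.0029 -0.0454]
-18 0.002 edge 164.2 kb 220.7 ring 194.1 topEdge 185.1 axis [-0.033 -0.065  0.997] O [ 0.0025  0.0046 -0.0459]
-21 -0.004 edge 172.2 kb 229.5 ring 204.4 topEdge 195.8 axis [-0.059 -0.11   0.992] O [ 0.0007  0.0016 -0.0442]
-21 -0.002 edge 168.8 kb 226.2 ring 200.7 topEdge 192.1 axis [-0.059 -0.11   0.992] O [ 0.0017  0.0033 -0.0447]
-21 0 edge 165.3 kb 222.8 ring 197.1 topEdge 188.3 axis [-0.059 -0.11   0.992] O [ 0.0027  0.005  -0.0451]
-21 0.002 edge 161.8 kb 219.5 ring 193.4 topEdge 184.5 axis [-0.059 -0.11   0.992] O [ 0.0037  0.0067 -0.0456]
```

The lid profile (edge 171.5, ring 200, knob base 227.5) means it is within about 1° of level and centred under the TCP. I lower onto the blue jar.

Request:
move_arm(series=[[0.1,0.2,-1.5,-0.4,0.1,0],[0.1,0.2,-1.5,-0.4,0.1,0],[0.1,0.2,-1.5,-0.4,0.1,0],[0,0,-0.8,0,0,0],[0,0,0,0,0,0]])

```text
clock: 29.65
position: [0.5278, 0.038, 0.156]
ee_rot: [2.593, 1.489, -0.345]
force: [0.2, -0.2, -1.6]
width: 0.229
```

```bash
python3 -c "
from look import *
cam('side')
need([.529,.0402,.1345],[-.138,-.237,-.962],[.865,-.501,0])"
```

```text
t 29.7 p [0.5283 0.0378 0.157 ] z [-0.13  -0.226 -0.965] y [ 0.864 -0.504  0.001] F [-0.5 -0.8 -0.7] T [ 0.24 -0.09 -0.08] w 0.23 q [-0.8   0.56  0.74  1.83 -0.18  1.05 -0.53]
NEED cm [ 0.07  0.24 -2.25] deg [-0.6  0.5  0.2]
```

Request:
move_arm(series=[[0.05,0.2,-0.6,0,0,0],[0,0,-0.6,0,0,0],[0,0,-0.6,0,0,0],[0,0,-0.3,0,0,0],[0,0,0,0,0,0]])

```text
clock: 30.2
position: [0.529, 0.04, 0.1363]
ee_rot: [2.593, 1.489, -0.341]
force: [-0.6, 0.1, -0.4]
width: 0.229
```

```bash
python3 -c "
from look import *
need([.529,.0402,.1345],[-.138,-.237,-.962],[.865,-.501,0])"
```

```text
t 30.2 p [0.529  0.04   0.1363] z [-0.13  -0.225 -0.966] y [ 0.864 -0.504  0.002] F [-0.6  0.1 -0.4] T [ 0.25 -0.09 -0.01] w 0.229 q [-0.79  0.59  0.73  1.85 -0.2   1.01 -0.53]
NEED cm [-0.    0.02 -0.18] deg [-0.7  0.5  0.2]
```

Request:
move_arm(series=[[0,0,-0.15,0,0,0],[0,0,0,0,0,0]])

```text
clock: 30.4
position: [0.5294, 0.0401, 0.1353]
ee_rot: [2.593, 1.489, -0.34]
force: [0.2, -0.8, -1.0]
width: 0.23
```

Request:
move_arm(series=[[0,0,-0.1,0,0,0],[0,0,0,0,0,0]])

```text
clock: 30.6
position: [0.5293, 0.0401, 0.1343]
ee_rot: [2.593, 1.489, -0.34]
force: [0.6, 0.3, -2.7]
width: 0.229
```

```bash
python3 -c "
from look import *
st()"
```

```text
t 30.6 p [0.5293 0.0401 0.1343] z [-0.129 -0.225 -0.966] y [ 0.864 -0.504  0.002] F [ 0.6  0.3 -2.7] T [ 0.24 -0.1   0.01] w 0.229 q [-0.79  0.59  0.73  1.85 -0.2   1.   -0.52]
```

Request:
move_arm(series=[[0,0,-0.15,0,0,0],[0,0,0,0,0,0]])

```text
clock: 30.8
position: [0.5292, 0.0401, 0.1326]
ee_rot: [2.593, 1.489, -0.34]
force: [-0.5, -0.5, -1.5]
width: 0.229
```

Request:
move_arm(series=[[0,0,-0.15,0,0,0],[0,0,0,0,0,0]])

```text
clock: 31.0
position: [0.5292, 0.0401, 0.1311]
ee_rot: [2.593, 1.489, -0.341]
force: [0.0, 0.2, -0.8]
width: 0.23
```

Request:
move_arm(series=[[0,0,-0.1,0,0,0],[0,0,0,0,0,0]])

```text
clock: 31.2
position: [0.5292, 0.0401, 0.1301]
ee_rot: [2.593, 1.489, -0.34]
force: [0.8, 0.9, -1.3]
width: 0.226
```

```bash
python3 -c "
from look import *
st()"
```

```text
t 31.2 p [0.5292 0.0401 0.1301] z [-0.129 -0.225 -0.966] y [ 0.864 -0.504  0.002] F [ 0.8  0.9 -1.3] T [ 0.24 -0.07 -0.03] w 0.226 q [-0.78  0.59  0.72  1.85 -0.2   0.99 -0.52]
```

Request:
move_arm(series=[[0,0,-0.15,0,0,0],[0,0,0,0,0,0]])

```text
clock: 31.4
position: [0.5294, 0.04, 0.1288]
ee_rot: [2.593, 1.489, -0.34]
force: [-0.3, 0.2, 1.4]
width: 0.229
```

Request:
move_arm(series=[[0,0,-0.15,0,0,0],[0,0,0,0,0,0]])

```text
clock: 31.6
position: [0.5295, 0.04, 0.1273]
ee_rot: [2.593, 1.488, -0.34]
force: [0.3, 0.8, 2.7]
width: 0.228
```

Request:
move_arm(series=[[0,0,-0.15,0,0,0],[0,0,0,0,0,0]])

```text
clock: 31.8
position: [0.5295, 0.04, 0.1258]
ee_rot: [2.593, 1.489, -0.34]
force: [-0.5, -0.6, 4.9]
width: 0.226
```

```bash
python3 -c "
from look import *
st()"
```

```text
t 31.8 p [0.5295 0.04   0.1258] z [-0.129 -0.225 -0.966] y [ 0.864 -0.504  0.002] F [-0.5 -0.6  4.9] T [0.01 0.13 0.01] w 0.226 q [-0.78  0.6   0.72  1.86 -0.21  0.99 -0.52]
```

It dropped in at once; spring contact came at z≈.129, so the bottom is near .121. I press.

Request:
move_arm(series=[[0,0,-0.2,0,0,0],[0,0,-0.2,0,0,0],[0,0,0,0,0,0]], force=60)

```text
clock: 32.1
position: [0.5295, 0.0399, 0.122]
ee_rot: [2.593, 1.488, -0.34]
force: [-0.3, -0.3, 7.8]
width: 0.229
```

Request:
move_arm(series=[[0,0,-0.1,0,0,0],[0,0,0,0,0,0]])

```text
clock: 32.3
position: [0.5296, 0.0399, 0.1212]
ee_rot: [2.593, 1.488, -0.34]
force: [-0.9, 0.4, 9.3]
width: 0.226
```

```bash
python3 -c "
from look import *
st()"
```

```text
t 32.3 p [0.5296 0.0399 0.1212] z [-0.128 -0.225 -0.966] y [ 0.864 -0.504  0.003] F [-0.9  0.4  9.3] T [-0.11  0.53 -0.03] w 0.226 q [-0.78  0.61  0.72  1.86 -0.21  0.98 -0.52]
```

Request:
move_arm(series=[[0,0,-0.05,0,0,0],[0,0,0,0,0,-5],[0,0,0,0,0,-5],[0,0,0,0,0,-5],[0,0,0,0,0,-5],[0,0,0,0,0,0]])

```text
clock: 32.9
position: [0.5291, 0.0394, 0.1208]
ee_rot: [2.85, 1.022, -0.376]
force: [-2.6, -0.6, 11.8]
width: 0.228
```

```bash
python3 -c "
from look import *
st()"
```

```text
t 32.9 p [0.5291 0.0394 0.1208] z [-0.199 -0.167 -0.966] y [ 0.636 -0.772  0.002] F [-2.6 -0.6 11.8] T [-0.02  1.05 -0.12] w 0.228 q [-0.76  0.66  0.78  1.81 -0.33  1.08 -0.74]
```

Request:
move_arm(series=[[0,0,0,0,0,-5],[0,0,0,0,0,-5],[0,0,0,0,0,0]])

```text
clock: 33.2
position: [0.5289, 0.0402, 0.1207]
ee_rot: [2.949, 0.777, -0.389]
force: [-4.1, 2.3, 12.9]
width: 0.227
```

```bash
python3 -c "
from look import *
st()"
```

```text
t 33.2 p [0.5289 0.0402 0.1207] z [-0.226 -0.129 -0.966] y [ 0.493 -0.87   0.001] F [-4.1  2.3 12.9] T [0.42 1.23 0.1 ] w 0.227 q [-0.75  0.68  0.81  1.79 -0.38  1.12 -0.84]
```

Request:
move_arm(series=[[0,0,0,0,0,-5],[0,0,0,0,0,-5],[0,0,0,0,0,0]])

```text
clock: 33.5
position: [0.5287, 0.0407, 0.1207]
ee_rot: [3.026, 0.522, -0.401]
force: [-4.0, 2.6, 12.9]
width: 0.229
```

```bash
python3 -c "
from look import *
st()"
```

```text
t 33.5 p [0.5287 0.0407 0.1207] z [-0.245 -0.087 -0.966] y [ 0.335 -0.942  0.   ] F [-4.   2.6 12.9] T [0.53 1.44 0.23] w 0.229 q [-0.74  0.7   0.84  1.78 -0.44  1.16 -0.95]
```

Request:
move_arm(series=[[0,0,0,0,0,-5],[0,0,0,0,0,0]])

```text
clock: 33.7
position: [0.5289, 0.041, 0.1207]
ee_rot: [3.057, 0.392, -0.404]
force: [-3.9, 4.6, 12.4]
width: 0.228
```

Request:
move_arm(series=[[0,0,0.3,0,0,0],[0,0,0,0,0,0]])

```text
clock: 33.9
position: [0.5289, 0.041, 0.1232]
ee_rot: [3.055, 0.397, -0.404]
force: [-2.1, 3.7, 4.3]
width: 0.225
```

Request:
move_arm(series=[[0,0,0.2,0,0,0],[0,0,0,0,0,0]])

```text
clock: 34.1
position: [0.5288, 0.0411, 0.1235]
ee_rot: [3.054, 0.396, -0.404]
force: [2.5, 3.8, -21.8]
width: 0.228
```

```bash
python3 -c "
from look import *
st()"
```

```text
t 34.1 p [0.5288 0.0411 0.1235] z [-0.251 -0.068 -0.966] y [ 0.255 -0.967  0.002] F [  2.5   3.8 -21.8] T [ 0.98 -1.77  0.44] w 0.228 q [-0.73  0.7   0.86  1.78 -0.46  1.18 -1.01]
```

Locked: it resists a 22 N pull at the locked height, and the stop torque is felt. I release, rise and clear off for the final check.

Request:
move_arm(series=[[0,0,-0.18,0,0,1],[0,0,0,0,0,0]])

```text
clock: 34.3
position: [0.5289, 0.0409, 0.1233]
ee_rot: [3.049, 0.423, -0.403]
force: [-2.4, 5.5, -6.0]
width: 0.226
```

Request:
move_arm(series=[[0,0,0,0,0,0],[0,0,0,0,0,0],[0,0,0,0,0,0],[0,0,2,0,0,0],[0,0,4,0,0,0],[0,0,4,0,0,0],[-2,-2,2,0,0,0],[-2,-3,0,0,0,0]], grip=0.5)

```text
clock: 35.1
position: [0.4908, -0.0103, 0.246]
ee_rot: [3.048, 0.424, -0.393]
force: [-0.2, -1.2, -0.4]
width: 0.5
```

Request:
move_arm(series=[[-1,-4,0,0,0,0],[-1,-4,0,0,0,0],[0,-4,0,0,0,0],[0,-4,0,0,0,0],[0,-4,0,0,0,0],[0,0,0,0,0,0]])

```text
clock: 35.7
position: [0.4673, -0.2166, 0.2447]
ee_rot: [3.048, 0.406, -0.4]
force: [-0.4, 0.1, 0.1]
width: 0.501
```

```bash
python3 - <<'E'
from look import *
st();s,t=cam('side'),cam('top')
out=np.hstack([cv2.resize(s['img'][130:270,210:365],None,fx=2.6,fy=2.6,interpolation=cv2.INTER_CUBIC),cv2.resize(t['img'][140:280,140:290],None,fx=2.6,fy=2.6,interpolation=cv2.INTER_CUBIC)])
cv2.imwrite('pics/fin.png',out[:,:,::-1])
ax=np.array([.6126,.05]);f=.1258
for n,a in(('postL',.75),('postR',-.75)):
    P=[ax[0]+.104*np.cos(f+a*np.pi),ax[1]+.104*np.sin(f+a*np.pi),.12];q=proj(t,P)[0];print(n,q,((q-[140,140])*2.6+[403,0]).round())
for n,a in(('blueknobtop',1),('orangeknobtop',.5)):
    P=[ax[0]+.085*np.cos(f+a*np.pi),ax[1]+.085*np.sin(f+a*np.pi),.1285];q=proj(t,P)[0];q2=proj(s,P)[0];print(n,((q-[140,140])*2.6+[403,0]).round(),((q2-[210,130])*2.6).round())
E
```

```text
t 35.7 p [ 0.4673 -0.2166  0.2447] z [-0.248 -0.074 -0.966] y [ 0.263 -0.965  0.006] F [-0.4  0.1  0.1] T [ 0.01 -0.12 -0.01] w 0.501 q [-0.41  0.52  0.98  1.74 -0.24  1.29 -0.67]
postL [163.04564895 201.97809591] [463. 161.]
postR [225.68111739 193.0635895 ] [626. 138.]
blueknobtop [544. 161.] [175. 107.]
orangeknobtop [439.  81.] [237.  76.]
```

View pics/fin.png

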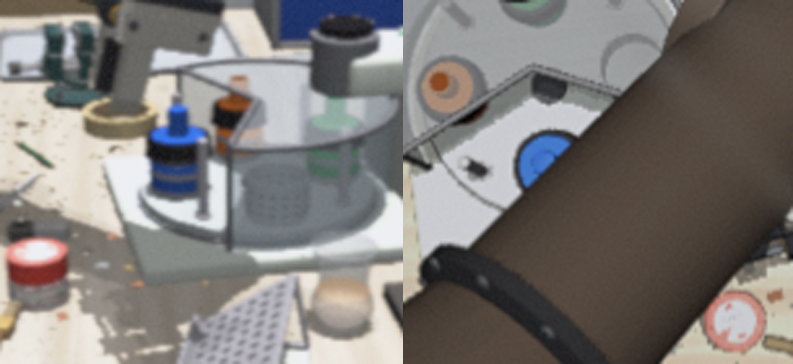

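Final picture: the blue lid sits level on the front jar at side (178,125)/top (543,160), predicted (544,161). The orange lid is on its jar under the hood at (439,80), predicted (439,81). The left post is at (464,161), predicted (463,161), so the table is clicked in. The pot, loupe and glass look to be in place. I hand in.

```bash
python3 -c "
from cell import workorder
print(workorder.sign_off())"
```

```text
the job is handed in; nothing more can be done
None
```

Both lids are locked on their own jars, and I handed the job in at about 36 s on the robot's clock. The sign-off gives no verdict.

- **Orange jar:** it was already in front. The lid first stood lugs on lugs, then dropped in after a 20° turn. I pressed it down, turned it clockwise, and it held against a 14 N pull at the locked height.
- **Jar table:** I gripped a post and turned the table 90° to bring the blue jar to the front. I felt no snagging under the hood.
- **Blue jar:** the lid dropped in at the first try. Pressed and turned to the stop, it held against a 22 N pull.

**Last check:** in the final side and top pictures the post and both knobs were within about 1 pixel of where a clicked-in table and seated lids should appear. The gripper was open and clear. I could not read the detent's travel directly. The pot and tea glass stood in their places; I judged the loupe by eye only, in the side view.

**What disagreed:**
- At the full 35° tilt the arm ran into its joint limits, so I gripped both lids with the tool tilted only 20°.
- The camera estimates of the knobs and jar differed by 2 to 4 mm; I corrected them from close-up pictures.
- While locking the orange lid there was a sideways force of up to 16 N, gone once I let go.

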